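# Screen a tray of mixed beads and pick off the oversize ones

### The arm

A 7-joint arm with a two-finger parallel gripper is mounted at the origin on the work surface. World frame = base frame: x ahead of the robot, y to its left, z up, the work surface at z = 0. Lengths are in m, angles in rad, forces in N, time in s.
With the tool pointing down it reaches from about 0.4 to 0.925 m from the base axis. Payload 5.6 kg.
Tool frame: the origin (TCP) lies midway between the tips of the shut fingers; the grasp point (between the pads) lies tcp_to_grasp behind it (tcp_to_grasp is the distance from the TCP to the grasp point, in m); z points along the fingers, y is the direction in which the jaws open and shut (so a half turn about z gives the same grasp; the last joint's range is limited). The gripper opens to 85 mm and grips with 20 to 120 N. Pads are 22 mm wide; open, the fingers measure 114 mm over their backs; the gripper's body (76 mm by 85 mm) begins 54 mm behind the grasp point. The pads swing forward as they close: fully open they stand 13 mm farther back than shut.
Start: joints at [1.212, 0.468, -0.012, 1.603, 0.006, 1.071, -0.056], TCP at [0.202, -0.618, 0.231] pointing down, gripper open.
Joint ranges: [-2.53, 2.53], [-0.31, 2.02], [-1.57, 1.55], [0.28, 2.44], [-1.29, 4.43], [0.15, 1.84], [-2.92, 2.92]. Speed limits (rad/s): [2.57, 2.57, 3.14, 3.14, 3.14, 3.14, 3.14].

### API

Orientations are given as a unit quaternion [x, y, z, w].
In Python, from cell import read_state, get_image, close_job, tcp_to_grasp gives the robot as it stands.
- The arm moves only by the shell command python3 -m jog 'ROWS' [OPENING] [FORCE]. ROWS is JSON, a list of rows, each an object of numbers: "x", "y", "z": the shift along the tool's x, y, z in mm; "ax", "ay", "az": the turn, a rotation vector about the tool's x, y, z in degrees. In form: [{"x": .., "y": .., "z": .., "ax": .., "ay": .., "az": ..}, ...]. A call has 1 to 12 rows; each row shifts and turns the pose as measured when the row begins, along the tool's axes as they then stand; what a row does not reach is not made up. A row lasts 1/12 s, in which the tool goes at most 41.7 mm and 7.16 degrees, less where a joint would pass 70% of its speed; a pose out of reach is approached as far as the arm can. A call with a gripper value outside its range is refused whole. OPENING is the closure, from -1 (fully open) to 1 (shut), so that 0 is half open, set as the call begins (- or left out, the last holds). The fingers move at their own pace and stop on an object; FORCE is the grip in N (left out, the last holds). Time passes only in rows, so rows that do not move let the fingers close. It gives the time, the measured TCP pose, the force and the opening at its end, in the units of the state.
- read_state(): the state, without advancing time (a new reading comes with each control period).
- get_image(name): name is "scene" or "top"; returns a dict with "frame" (480x640x3 uint8, red, green, blue), "depth" (480x640 float32, m along the optical axis (not along the pixel's ray), 0 where there is no reading), "K" (3x3 intrinsics, pixels), "R" (3x3) and "t" (3): a world point X has camera coordinates R X + t. Camera axes: x right, y down, z forward; pixel columns grow to the right and rows downward; lengths in m; the calibration is good to about 2 mm. A picture is of the moment at which its call begins.
- close_job(): hands the job in, once; it reports no verdict.
The state is a dict: "time_s": time; "q": joint angles; "joint_vel": joint speeds; "effort": joint torques, N m; "position": TCP position; "tcp_rot": TCP orientation; "ft_force": force on the tool from outside, world axes, zero at the start; "torque": the same for the moment, N m; "gripper_width": finger opening in m.
Only numpy, scipy, OpenCV 4.12 (cv2) and the standard library are available. Lean on these libraries where they do the work, as an engineer would, in place of code of your own. Each camera call takes 0.05 s, during which the arm holds its last target.

### The job

Tip the blue tray of mixed wooden beads out over the sorting screen, so that the five small round beads drop through the grate into the box below and the two big red spool beads come to rest on top. Pick the two spool beads off and put them in the felt-lined dish, and leave the emptied tray standing level on the bench. Leave the bowl and the jar alone.

Things in the scene. Friction and masses are not known exactly. Their poses are not given: they have to be found in the camera images.
- tray: Loose blue plastic tray holding the mixed beads, 0.32 kg empty. Origin: centre of the underside of its 150 x 140 mm floor; z up, its front (pouring end) faces its own -x. Side and back walls are 50 mm high, walls and floor 4 mm thick; the front is a ramp rising at 35 degrees to a lip 41 mm beyond the floor's front edge and 33 mm up. The whole is about 220 mm long.
- tray_grip (a point): Grasp point in the middle of the tray's black grip: a flat plate 12 mm thick, 60 mm wide (across the tray) that rises 56 mm from the top of the back wall and leans backwards (to the tray's +x) by 25 degrees from vertical. The point is 88 mm behind the tray's origin and 79 mm above its underside, 36 mm up the plate and 26 mm from its top edge. Axes as the tray's. Grip the plate across its thickness, fingers pointing down along the leaning plate.
- tray_lip (a point): Middle of the tray's pouring lip, 116 mm ahead (-x) of the tray's origin, 33 mm above its underside; axes as the tray's.
- screen: Fixed sorting screen: plywood catch box (inside 200 x 200 mm, floor 4 mm thick) with a steel grate over it and a flared aluminium rim. Origin: centre of the underside, z up, axes along the box sides. The rim slopes outward and up at 30 degrees from the grate's edge, from 98 mm up to 130 mm above the bench; its mouth measures about 312 x 312 mm.
- grate (a point): Centre of the grate's top, 100 mm above the bench: round bars of 8 mm, in a square mesh of 50 mm pitch (42 mm clear openings), bars along the screen's x and y; covers 200 x 200 mm.
- dish: Fixed shallow dark wooden dish lined with grey felt, 240 (its x) x 170 (its y) x 26 mm high, walls 6 mm, felt 7 mm above the bench. Origin: centre of its underside.
- bowl: Bystander: dark metal bowl, 110 mm across, 50 mm high; origin centre of underside.
- jar: Bystander: amber jar with white cap, 60 mm across, 85 mm high; origin centre of underside.
- spool0_centre (a point): Centre of a big red wooden spool bead, 84 mm long along its own x axis: two end discs of 55 mm diameter, each 22 mm thick, joined by a straight waist of 34 mm diameter, 40 mm long between the discs; about 0.11 kg. Too big for the grate. It starts lying in the tray.
- spool1_centre (a point): Centre of a big red wooden spool bead, 84 mm long along its own x axis: two end discs of 55 mm diameter, each 22 mm thick, joined by a straight waist of 34 mm diameter, 40 mm long between the discs; about 0.11 kg. Too big for the grate. It starts lying in the tray.
- bead0_centre (a point): Centre of a plain wooden ball bead of 34 mm diameter, 16 g, which falls through the grate. It starts in the tray.
- bead1_centre (a point): Centre of a plain wooden ball bead of 34 mm diameter, 16 g, which falls through the grate. It starts in the tray.
- bead2_centre (a point): Centre of a plain wooden ball bead of 34 mm diameter, 16 g, which falls through the grate. It starts in the tray.
- bead3_centre (a point): Centre of a plain wooden ball bead of 34 mm diameter, 16 g, which falls through the grate. It starts in the tray.
- bead4_centre (a point): Centre of a plain wooden ball bead of 34 mm diameter, 16 g, which falls through the grate. It starts in the tray.

How it is judged:
On the way, in this order (a step that is already met when the one before it is completed fails the run):
1. the tray is tipped by more than 0.5 rad with its lip over the screen (angle between tray's own z axis and vertical above 0.5 rad and horizontal distance between tray_lip and grate below 0.16 m), for 0.04 s.
2. both spool beads rest on top of the grate (x of spool0_centre in the frame of screen between -0.14 and 0.14 m and y of spool0_centre in the frame of screen between -0.14 and 0.14 m and z of spool0_centre in the frame of screen between 0.105 and 0.2 m and linear speed of each of spool0, spool1 below 0.05 m/s and x of spool1_centre in the frame of screen between -0.14 and 0.14 m and y of spool1_centre in the frame of screen between -0.14 and 0.14 m and z of spool1_centre in the frame of screen between 0.105 and 0.2 m), for 0.2 s.
At the end, for the whole second after the job is handed in: Both spool beads rest inside the dish (centre inside its walls, less than 60 mm up), all five ball beads are in the screen's catch box under the grate (centre less than 70 mm up), and the tray stands still on the bench, level within 0.08 rad and its underside within 10 mm of the bench (x of spool0_centre in the frame of dish between -0.116 and 0.116 m and y of spool0_centre in the frame of dish between -0.081 and 0.081 m and z of spool0_centre in the frame of dish between 0 and 0.06 m and linear speed of each of spool0, spool1, tray below 0.03 m/s and x of spool1_centre in the frame of dish between -0.116 and 0.116 m and y of spool1_centre in the frame of dish between -0.081 and 0.081 m and z of spool1_centre in the frame of dish between 0 and 0.06 m and x of bead0_centre in the frame of screen between -0.1 and 0.1 m and y of bead0_centre in the frame of screen between -0.1 and 0.1 m and z of bead0_centre in the frame of screen between 0 and 0.07 m and x of bead1_centre in the frame of screen between -0.1 and 0.1 m and y of bead1_centre in the frame of screen between -0.1 and 0.1 m and z of bead1_centre in the frame of screen between 0 and 0.07 m and x of bead2_centre in the frame of screen between -0.1 and 0.1 m and y of bead2_centre in the frame of screen between -0.1 and 0.1 m and z of bead2_centre in the frame of screen between 0 and 0.07 m and x of bead3_centre in the frame of screen between -0.1 and 0.1 m and y of bead3_centre in the frame of screen between -0.1 and 0.1 m and z of bead3_centre in the frame of screen between 0 and 0.07 m and x of bead4_centre in the frame of screen between -0.1 and 0.1 m and y of bead4_centre in the frame of screen between -0.1 and 0.1 m and z of bead4_centre in the frame of screen between 0 and 0.07 m and angle between tray's own z axis and vertical below 0.08 rad and height (world z) of tray between -0.01 and 0.01 m); the robot touches nothing.
It fails at once if the bowl is disturbed (moved more than 40 mm) (distance of bowl from where it was at the start of the episode above 0.04 m).
It fails at once if the jar is disturbed (moved more than 40 mm) (distance of jar from where it was at the start of the episode above 0.04 m).
It also fails if it takes over 72 s, if anything falls off the work surface, if the arm or the gripper's body presses on something with over 40 N, if the wrist force passes 120 N, or if a joint passes its speed limit or range.

## Working session

There is one attempt and no reset: what is moved stays moved. The work goes in short steps, Python scripts to look and compute and a shell command to move; the robot and the scene stay as the last step left them, time stands still between calls to the robot, and variables do not carry over. Pictures are saved under pics/ and viewed, and the job is handed in when it is done.

```bash
ls; mkdir -p pics
python3 - <<'E'
from cell import *
import cv2, numpy as np
print(tcp_to_grasp, read_state())
for n in ("scene","top"):
    d=get_image(n); cv2.imwrite(f"pics/{n}0.png",d["frame"][:,:,::-1]); np.savez(f"pics/{n}0.npz",**d)
    print(n,d["K"],d["R"],d["t"])
E
```

```text
pics
0.0187 {'time_s': 0.0, 'q': array([ 1.21196674,  0.46839193, -0.01161499,  1.60361725,  0.00601624,
        1.07139588, -0.05628031]), 'joint_vel': array([ 0.00025999, -0.00093614,  0.0003869 , -0.0003261 ,  0.00161399,
        0.00114919, -0.00013589]), 'effort': array([-7.15647711e-04, -5.32387555e+01,  2.14128778e-02, -2.51304567e+01,
        1.14915910e-02,  7.88280449e-03, -2.82500832e-05]), 'position': array([ 0.20165911, -0.6173441 ,  0.2303314 ]), 'tcp_rot': array([ 9.87558976e-01,  1.57246556e-01, -2.04958389e-04, -8.65058704e-04]), 'ft_force': array([-0.6727764 ,  1.01632714, -0.53630624]), 'torque': array([0.02340273, 0.00472485, 0.02292716]), 'gripper_width': 0.08565341745851238}
scene [[535.84051305   0.         307.42776041]
 [  0.         535.84051305 244.0025105 ]
 [  0.           0.           1.        ]] [[ 0.23150213  0.97273148 -0.01415039]
 [ 0.76985793 -0.19207362 -0.60862673]
 [-0.59474829  0.13000459 -0.7933305 ]] [-0.11949377 -0.38981945  1.7685655 ]
top [[553.10021648   0.         322.08062235]
 [  0.         553.10021648 244.35402932]
 [  0.           0.           1.        ]] [[-2.16981833e-02 -9.99764482e-01 -4.10391519e-04]
 [-9.76217985e-01  2.12757074e-02 -2.15744735e-01]
 [ 2.15702654e-01 -4.28063721e-03 -9.76449713e-01]] [0.01364363 0.56880943 1.13966474]
```

View pics/scene0.png

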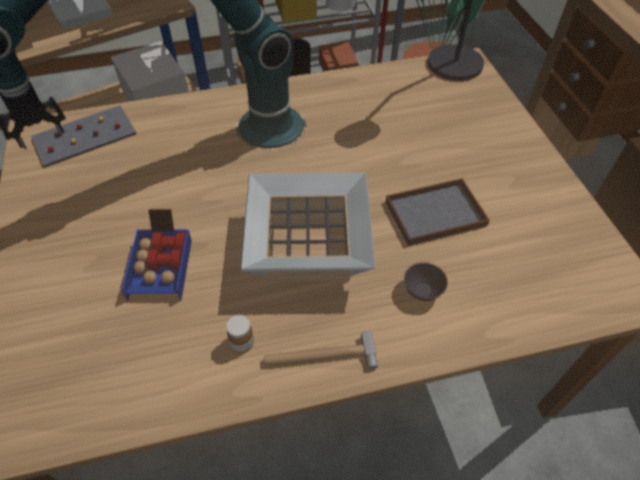

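View pics/top0.png

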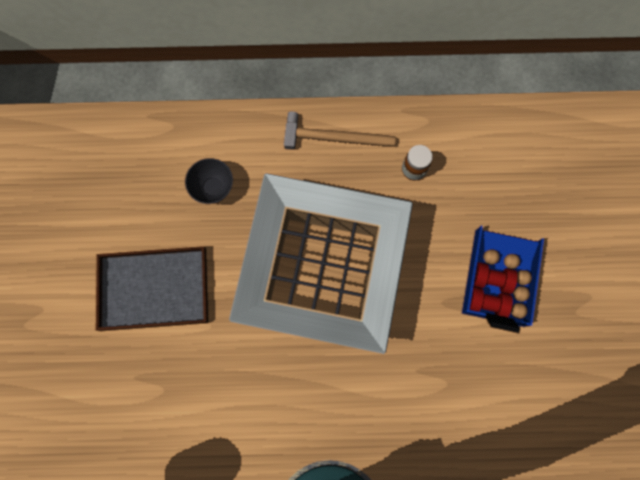

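The scene view shows the tray at about (158,262), with its grip at (160,220), the screen at (308,222), the dish at (437,211), the bowl at (426,282) and the jar at (239,332). In the top view the tray is at (505,278) with its front pointing up the picture (world +x) and its grip at (503,322). Also in the top view are the screen at (322,263), the dish at (153,288), the bowl at (209,181) and the jar at (418,160). Next I measure them.

```bash
cat > h.py <<'E'
import numpy as np, cv2
from cell import *
def load(n): return dict(np.load(f"pics/{n}.npz"))
def snap(n,tag):
    d=get_image(n); cv2.imwrite(f"pics/{n}{tag}.png",d["frame"][:,:,::-1]); np.savez(f"pics/{n}{tag}.npz",**d); return d
def ray(d,u,v,z):
    r=d["R"].T@np.linalg.inv(d["K"])@np.array([u,v,1.]); o=-d["R"].T@d["t"]
    return o+r*(z-o[2])/r[2]
def cloud(d):
    v,u=np.mgrid[:480,:640]; Z=d["depth"].astype(float)
    c=np.stack([u,v,np.ones_like(u)],-1)@np.linalg.inv(d["K"]).T*Z[...,None]
    P=(c-d["t"])@d["R"]; P[Z==0]=np.nan; return P
def proj(d,X):
    c=d["R"]@np.asarray(X,float)+d["t"]; p=d["K"]@c; return p[:2]/p[2]
E
python3 - <<'E'
from h import *
d=load("top0"); P=cloud(d)
hsv=cv2.cvtColor(d["frame"],cv2.COLOR_RGB2HSV)
# bench check
print("bench z",np.nanmedian(P[350:400,100:300,2]))
m=cv2.inRange(hsv,(105,120,30),(130,255,255)); m[:, :440]=0
q=P[m>0]; q=q[~np.isnan(q).any(1)]
print("blue z range",np.percentile(q[:,2],[1,50,99]))
# wall tops
w=q[(q[:,2]>.043)&(q[:,2]<.056)]
print("walltops",len(w),cv2.minAreaRect(w[:,:2].astype(np.float32)))
print("all blue rect",cv2.minAreaRect(q[q[:,2]>-.02][:,:2].astype(np.float32)))
# grip: dark points, z>0.055, near tray
reg=np.zeros(m.shape,bool); reg[290:350,460:560]=1
g=P[reg&(P[...,2]>.058)]; print("grip",len(g),g.mean(0) if len(g) else 0, np.nanmin(g,0),np.nanmax(g,0), cv2.minAreaRect(g[:,:2].astype(np.float32)))
# screen rim top
reg[:]=0; reg[160:370,220:425]=1
r=P[reg&(P[...,2]>.124)&(P[...,2]<.14)]; print("rim",len(r),cv2.minAreaRect(r[:,:2].astype(np.float32)))
reg[:]=0; reg[160:370,220:425]=1
r=P[reg&(P[...,2]>.098)]; print("rim all",cv2.minAreaRect(r[:,:2].astype(np.float32)), np.nanmax(r[:,2]))
# dish top
reg[:]=0; reg[235:340,85:220]=1
r=P[reg&(P[...,2]>.018)]; print("dish",len(r),cv2.minAreaRect(r[:,:2].astype(np.float32)),np.percentile(r[:,2],95))
for n,b in (("bowl",(150,210,175,245)),("jar",(140,185,398,440))):
    s=P[b[0]:b[1],b[2]:b[3]].reshape(-1,3); s=s[s[:,2]>.03]; print(n,s.mean(0),s.min(0),s.max(0))
# red
m=cv2.inRange(hsv,(0,150,50),(8,255,255))|cv2.inRange(hsv,(172,150,50),(180,255,255)); m[:,:440]=0
s=P[m>0]; print("red",np.nanmin(s,0),np.nanmax(s,0))
# dump grip in scene
d=load("scene0"); P=cloud(d); reg=np.zeros(m.shape,bool); reg[200:240,140:185]=1
g=P[reg&(P[...,2]>.06)]; print("scene grip",len(g),g.mean(0),np.nanmin(g,0),np.nanmax(g,0),cv2.minAreaRect(g[:,:2].astype(np.float32)))
E
```

```text
bench z -0.0004539771218424368
blue z range [0.00012049 0.02211392 0.05345717]
walltops 504 ((0.49473971128463745, -0.3953380584716797), (0.14211498200893402, 0.19296757876873016), 76.74136352539062)
all blue rect ((0.489743709564209, -0.39407047629356384), (0.1424979567527771, 0.20348122715950012), 76.6530990600586)
grip 520 [ 0.39988479 -0.36502038  0.08279237] [ 0.36753176 -0.40098183  0.05802194] [ 0.46251243 -0.31718048  0.10786981] ((0.4148189425468445, -0.35881567001342773), (0.09425152093172073, 0.07573895156383514), 75.45431518554688)
rim 4009 ((0.5221622586250305, 0.0006392151117324829), (0.3185851275920868, 0.31897327303886414), 77.02597045898438)
rim all ((0.5222038626670837, 0.000560268759727478), (0.31936341524124146, 0.3194890320301056), 76.93727111816406) 0.13673963848148007
dish 1240 ((0.4884028136730194, 0.3810441792011261), (0.1710057258605957, 0.2428412139415741), 3.0425970554351807) 0.02962385636574051
bowl [0.73767031 0.26145801 0.04362347] [0.67029534 0.200054   0.03000149] [0.77883361 0.30775294 0.05652345]
jar [ 0.75173131 -0.21563337  0.07316379] [ 0.72806479 -0.24636781  0.03011647] [ 0.78576062 -0.18892621  0.09167294]
red [ 0.40698435 -0.42804477  0.01862594] [ 0.5228993  -0.31440341  0.06449845]
scene grip 460 [ 0.3942241  -0.36880866  0.08301759] [ 0.36602518 -0.40112118  0.06006696] [ 0.45503242 -0.31701127  0.10730543] ((0.4095191955566406, -0.35724562406539917), (0.09527714550495148, 0.07430531084537506), 75.87503814697266)
```

Run:
```python
from h import *
a=np.radians(-13.3); f=np.array([np.cos(a),np.sin(a),0]); l=np.array([-np.sin(a),np.cos(a),0])
for n,b in (("top0",(300,340,470,540)),("scene0",(200,240,140,185))):
    d=load(n);P=cloud(d);hsv=cv2.cvtColor(d["frame"],cv2.COLOR_RGB2HSV)
    m=np.zeros(hsv.shape[:2],bool); m[b[0]:b[1],b[2]:b[3]]=1
    m&=(hsv[...,2]<60)&(hsv[...,1]<150)&(P[...,2]>.06)&(P[...,2]<.115)
    g=P[m]; print(n,len(g)); 
    F=g@f;L=g@l
    for lo,hi in((.065,.075),(.075,.085),(.085,.095),(.095,.1),(.1,.108)):
        k=(g[:,2]>lo)&(g[:,2]<hi)
        if k.sum()>5: print(lo,k.sum(),"f",F[k].min().round(4),np.median(F[k]).round(4),F[k].max().round(4),"l",np.percentile(L[k],[2,50,98]).round(4))
d=load("top0");P=cloud(d);hsv=cv2.cvtColor(d["frame"],cv2.COLOR_RGB2HSV)
m=cv2.inRange(hsv,(105,120,30),(130,255,255)); m[:, :440]=0
q=P[m>0]; print("tray f",np.percentile(q@f,[.5,99.5]),"l",np.percentile(q@l,[.5,99.5]))
lip=q[(q@f)>np.percentile(q@f,99)]; print("lip",lip.mean(0),lip@f.mean() if 0 else (lip@f).max())
t=read_state(); print(t["position"]@f,t["position"]@l)
```

```text
top0 309
0.065 45 f 0.4629 0.4746 0.4784 l [-0.2908 -0.2606 -0.2399]
0.075 42 f 0.4622 0.4693 0.4729 l [-0.2916 -0.2641 -0.2401]
0.085 42 f 0.4552 0.4651 0.4678 l [-0.2943 -0.2664 -0.2399]
0.095 45 f 0.4502 0.4603 0.4638 l [-0.2956 -0.2653 -0.2407]
0.1 124 f 0.45 0.4554 0.461 l [-0.2944 -0.2686 -0.2414]
scene0 343
0.065 75 f 0.4645 0.4736 0.4816 l [-0.2961 -0.2686 -0.2436]
0.075 76 f 0.4627 0.4687 0.4763 l [-0.2949 -0.2718 -0.2432]
0.085 77 f 0.4541 0.4637 0.4738 l [-0.2927 -0.2672 -0.2442]
0.095 46 f 0.4542 0.4612 0.4666 l [-0.2951 -0.2716 -0.2439]
0.1 32 f 0.4551 0.4587 0.4669 l [-0.2943 -0.2698 -0.2428]
tray f [nan nan] l [nan nan]<stdin>:15: RuntimeWarning: Mean of empty slice.
  ret = um.true_divide(
Traceback (most recent call last):
ValueError: zero-size array to reduction operation maximum which has no identity
```

```bash
cat >> h.py <<'E'
from scipy.spatial.transform import Rotation as Ro
A=np.radians(-13.3); f=np.array([np.cos(A),np.sin(A),0]); l=np.array([-np.sin(A),np.cos(A),0]); Zw=np.array([0,0,1.])
def orient(fwd_tilt_deg,yaw=0.):
    "tool rot: x=l, z points down tilted towards f by the angle"
    c,s=np.cos(np.radians(fwd_tilt_deg)),np.sin(np.radians(fwd_tilt_deg))
    R=np.stack([l,f*c+Zw*s,f*s-Zw*c],1)
    return (Ro.from_euler('z',yaw,degrees=True)*Ro.from_matrix(R))
def plan(p,R,n=1):
    "equal steps from the present pose to p,R, in tool axes; lists rows"
    s=read_state(); p0=s["position"]; R0=Ro.from_quat(s["tcp_rot"])
    rv=(R0.inv()*R).as_rotvec(); d=np.asarray(p)-p0
    print("t",round(s["time_s"],2),"TCP",p0.round(4),"F,L",(p0@f).round(4),(p0@l).round(4),"z",R0.as_matrix()[:,2].round(3),"w",round(s["gripper_width"],4),"ft",s["ft_force"].round(1),"q",s["q"].round(2))
    print("now-axes shift mm",(R0.inv().apply(d)*1e3).round(1),"turn deg",np.degrees(rv).round(1))
    for k in range(n):
        Rk=R0*Ro.from_rotvec(rv*k/n); print(k,(Rk.inv().apply(d/n)*1e3).round(1),np.degrees(rv/n).round(2))
def at(F,L,z): return f*F+l*L+Zw*z
E
python3 -c "
from h import *
plan(at(.431,-.267,.16),orient(25),10)"
```

```text
t 0.1 TCP [ 0.2016 -0.6174  0.2304] F,L 0.3383 -0.5545 z [-0.001  0.001 -1.   ] w 0.0854 ft [-0.6 -0.6 -0.4] q [ 1.21  0.47 -0.01  1.6   0.01  1.07 -0.06]
now-axes shift mm [ 228.9 -197.    70.7] turn deg [-22.9  12.7 -57.7]
0 [ 22.9 -19.7   7.1] [-2.29  1.27 -5.77]
1 [ 24.6 -17.6   6.9] [-2.29  1.27 -5.77]
2 [ 26.1 -15.3   6.8] [-2.29  1.27 -5.77]
3 [ 27.4 -12.9   6.8] [-2.29  1.27 -5.77]
4 [ 28.4 -10.3   7. ] [-2.29  1.27 -5.77]
5 [29.2 -7.7  7.2] [-2.29  1.27 -5.77]
6 [29.6 -5.1  7.6] [-2.29  1.27 -5.77]
7 [29.8 -2.4  8.1] [-2.29  1.27 -5.77]
8 [29.7  0.3  8.8] [-2.29  1.27 -5.77]
9 [29.4  2.9  9.5] [-2.29  1.27 -5.77]
```

```bash
python3 -m jog '[{"x":23,"y":-20,"z":6,"ax":-2.3,"ay":1.3,"az":-5.8},{"x":25,"y":-18,"z":6,"ax":-2.3,"ay":1.3,"az":-5.8},{"x":26,"y":-15,"z":6,"ax":-2.3,"ay":1.3,"az":-5.8},{"x":27,"y":-13,"z":6,"ax":-2.3,"ay":1.3,"az":-5.8},{"x":28,"y":-10,"z":6,"ax":-2.3,"ay":1.3,"az":-5.8},{"x":29,"y":-8,"z":7,"ax":-2.3,"ay":1.3,"az":-5.8},{"x":30,"y":-5,"z":7,"ax":-2.3,"ay":1.3,"az":-5.8},{"x":30,"y":-2,"z":8,"ax":-2.3,"ay":1.3,"az":-5.8},{"x":30,"y":0,"z":8,"ax":-2.3,"ay":1.3,"az":-5.8},{"x":29,"y":3,"z":9,"ax":-2.3,"ay":1.3,"az":-5.8}]' -1 120
python3 -c "
from h import *
plan(at(.431,-.267,.147),orient(25),2)"
```

```text
time_s: 0.93
position: [0.3543, -0.3487, 0.1606]
tcp_rot: [0.749, 0.624, 0.136, 0.178]
ft_force: [0.9, -0.3, -0.4]
gripper_width: 0.0855
t 0.93 TCP [ 0.3543 -0.3487  0.1606] F,L 0.4251 -0.2579 z [ 0.426 -0.098 -0.899] w 0.0855 ft [ 0.9 -0.3 -0.4] q [ 1.44  0.25 -0.62  2.26 -0.38  0.32  1.02]
now-axes shift mm [-9.1 -1.1 14.8] turn deg [ 0.9 -0.2  2.9]
0 [-4.6 -0.5  7.4] [ 0.46 -0.08  1.44]
1 [-4.6 -0.4  7.4] [ 0.46 -0.08  1.44]
```

```bash
python3 -m jog '[{"x":-5,"y":0,"z":7,"ax":0.5,"ay":0,"az":1.5},{"x":-4,"y":0,"z":7,"ax":0.5,"ay":0,"az":1.4}]'
python3 -c "
from h import *
plan(at(.469,-.267,.0657),orient(25),1)
d=snap('scene','1'); cv2.imwrite('pics/s1c.png',cv2.resize(d['frame'][150:320,60:260,::-1],None,fx=4,fy=3.5))"
```

```text
time_s: 1.1
position: [0.3584, -0.35, 0.1458]
tcp_rot: [0.762, 0.611, 0.137, 0.165]
ft_force: [-0.6, -1.2, -0.2]
gripper_width: 0.0852
t 1.1 TCP [ 0.3584 -0.35    0.1458] F,L 0.4293 -0.2582 z [ 0.41  -0.084 -0.908] w 0.0852 ft [-0.6 -1.2 -0.2] q [ 1.38  0.29 -0.57  2.25 -0.34  0.31  0.95]
now-axes shift mm [-9.9  2.4 89.3] turn deg [-0.2 -0.7  0.6]
0 [-9.9  2.4 89.3] [-0.25 -0.71  0.56]
```

View pics/s1c.png

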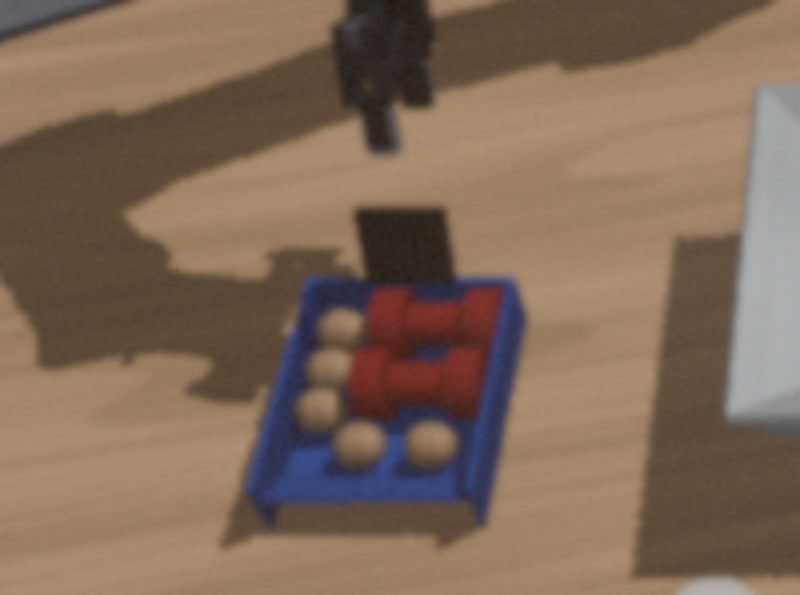

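The gripper's front fingertip is at crop (382,150), above and behind the black plate at crop (403,245). In the tray, the spools lie across it. I'll check by projecting the points.

```bash
python3 -c "
from h import *
d=load('scene1')
def c(X): u,v=proj(d,X); return ((u-60)*4,(v-150)*3.5)
s=read_state()
print('tcp',c(s['position']),'grip',c(at(.463,-.267,.079)),'grip top',c(at(.452,-.267,.104)),'L edges',c(at(.452,-.297,.104)),c(at(.452,-.237,.104)))
R=Ro.from_quat(s['tcp_rot']).as_matrix(); print(R)
for y in(-.043,.043): print(c(s['position']+R@[0,y,-.013]))
plan(at(.469,-.267,.0657),orient(25),1)
"
```

```text
tcp (np.float64(407.73648398321234), np.float64(147.83164340737602)) grip (np.float64(408.5353760564965), np.float64(239.70971500721595)) grip top (np.float64(402.57277089363424), np.float64(207.11602814886987)) L edges (np.float64(357.23081532677395), np.float64(207.53327461846945)) (np.float64(447.9345600316458), np.float64(206.69859916646442))
[[ 0.21661058  0.88634106  0.40924245]
 [ 0.97621448 -0.2006134  -0.08221652]
 [ 0.00922764  0.41731738 -0.90871396]]
(np.float64(419.96322862191766), np.float64(110.3982905450663))
(np.float64(388.4526795488117), np.float64(153.83769659700738))
t 1.15 TCP [ 0.3586 -0.3498  0.1448] F,L 0.4294 -0.2579 z [ 0.409 -0.082 -0.909] w 0.0854 ft [ 0.3  0.3 -0.2] q [ 1.38  0.29 -0.57  2.25 -0.34  0.31  0.95]
now-axes shift mm [-10.4   2.9  88.3] turn deg [-0.3 -0.8  0.5]
0 [-10.4   2.9  88.3] [-0.34 -0.81  0.49]
```

```bash
python3 -m jog '[{"x":-5,"y":1.5,"z":10,"ax":-0.3,"ay":-0.4,"az":0.5},{"x":-5,"y":1.5,"z":15,"ay":-0.4}]'
python3 -c "
from h import *
plan(at(.469,-.267,.0657),orient(25),1)"
```

```text
t 1.15 TCP [ 0.3586 -0.3498  0.1448] F,L 0.4294 -0.2579 z [ 0.409 -0.082 -0.909] w 0.0854 ft [ 0.3  0.3 -0.2] q [ 1.38  0.29 -0.57  2.25 -0.34  0.31  0.95]
now-axes shift mm [-10.4   2.9  88.3] turn deg [-0.3 -0.8  0.5]
0 [-10.4   2.9  88.3] [-0.34 -0.81  0.49]schema error: expected keys x, y, z, ax, ay, az
```

```bash
python3 -m jog '[{"x":-5,"y":1.5,"z":10,"ax":-0.3,"ay":-0.4,"az":0.5},{"x":-5,"y":1.5,"z":15,"ax":0,"ay":-0.4,"az":0}]'
python3 -c "
from h import *
plan(at(.469,-.267,.0657),orient(25),1)"
```

```text
time_s: 1.32
position: [0.369, -0.3628, 0.1239]
tcp_rot: [0.766, 0.606, 0.134, 0.17]
ft_force: [-0.1, 0.4, 0.7]
gripper_width: 0.0854
t 1.32 TCP [ 0.369  -0.3628  0.1239] F,L 0.4426 -0.2682 z [ 0.411 -0.099 -0.906] w 0.0854 ft [-0.1  0.4  0.7] q [ 1.33  0.35 -0.53  2.24 -0.32  0.24  0.92]
now-axes shift mm [ 1.3 -0.7 63.9] turn deg [0.  0.1 0. ]
0 [ 1.3 -0.7 63.9] [0.01 0.11 0.02]
```

```bash
python3 -m jog '[{"x":0,"y":0,"z":16,"ax":0,"ay":0,"az":0},{"x":1,"y":0,"z":16,"ax":0,"ay":0,"az":0},{"x":0,"y":0,"z":14,"ax":0,"ay":0,"az":0}]'
python3 -c "
from h import *
plan(at(.469,-.267,.0657),orient(25),1)
d=snap('scene','2'); cv2.imwrite('pics/s2c.png',cv2.resize(d['frame'][150:320,60:260,::-1],None,fx=4,fy=3.5))"
```

```text
time_s: 1.57
position: [0.3882, -0.3688, 0.0813]
tcp_rot: [0.766, 0.606, 0.133, 0.171]
ft_force: [2.0, -6.4, -0.0]
gripper_width: 0.0858
t 1.57 TCP [ 0.3882 -0.3688  0.0813] F,L 0.4626 -0.2696 z [ 0.41  -0.101 -0.906] w 0.0858 ft [ 2.  -6.4 -0. ] q [ 1.19  0.45 -0.42  2.23 -0.47  0.15  1.07]
now-axes shift mm [ 2.7 -0.8 16.8] turn deg [-0.   0.2  0. ]
0 [ 2.7 -0.8 16.8] [-0.    0.25  0.04]
```

View pics/s2c.png

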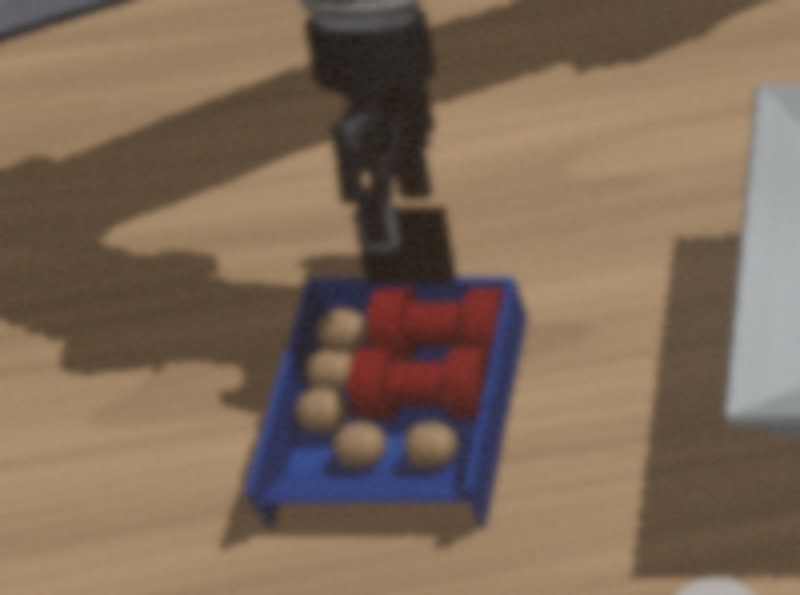

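The fingers now straddle the plate's upper edge at crop (378,245). Joint 6 has reached its 0.15 limit, so I'll go on in small steps and ease the tilt slightly.

```bash
python3 -m jog '[{"x":1,"y":0,"z":5,"ax":1,"ay":0,"az":0},{"x":1,"y":0,"z":5,"ax":1,"ay":0,"az":0}]'
python3 -c "
from h import *
plan(at(.469,-.267,.0657),orient(25),1)
print(read_state()['q'])"
```

```text
time_s: 1.78
position: [0.392, -0.3664, 0.0693]
tcp_rot: [0.77, 0.607, 0.123, 0.154]
ft_force: [0.4, 1.1, -0.4]
gripper_width: 0.0855
t 1.78 TCP [ 0.392  -0.3664  0.0693] F,L 0.4658 -0.2664 z [ 0.376 -0.088 -0.922] w 0.0855 ft [ 0.4  1.1 -0.4] q [ 1.09  0.46 -0.33  2.22 -0.45  0.17  1.02]
now-axes shift mm [-0.6  1.6  4.6] turn deg [-2.3 -0.  -0.2]
0 [-0.6  1.6  4.6] [-2.29 -0.02 -0.15]
[ 1.09266888  0.46087524 -0.3258893   2.21531611 -0.45090616  0.17094373
  1.02085673]
```

```bash
python3 -m jog '[{"x":0,"y":1.5,"z":3,"ax":-1,"ay":0,"az":0},{"x":0,"y":0,"z":0,"ax":0,"ay":0,"az":0}]'
python3 -c "
from h import *
plan(at(.469,-.267,.0657),orient(25),1)"
python3 -m jog '[{"x":0,"y":0,"z":0,"ax":0,"ay":0,"az":0},{"x":0,"y":0,"z":0,"ax":0,"ay":0,"az":0},{"x":0,"y":0,"z":0,"ax":0,"ay":0,"az":0},{"x":0,"y":0,"z":0,"ax":0,"ay":0,"az":0},{"x":0,"y":0,"z":0,"ax":0,"ay":0,"az":0},{"x":0,"y":0,"z":0,"ax":0,"ay":0,"az":0}]' 1 120
python3 -c "
from h import *
plan(at(.469,-.267,.0657),orient(25),1)
d=snap('scene','3'); cv2.imwrite('pics/s3c.png',cv2.resize(d['frame'][150:320,60:260,::-1],None,fx=4,fy=3.5))"
```

```text
time_s: 1.95
position: [0.3957, -0.366, 0.0671]
tcp_rot: [0.767, 0.608, 0.128, 0.16]
ft_force: [0.8, 0.2, 0.1]
gripper_width: 0.0854
t 1.95 TCP [ 0.3957 -0.366   0.0671] F,L 0.4693 -0.2652 z [ 0.391 -0.091 -0.916] w 0.0854 ft [0.8 0.2 0.1] q [ 1.11  0.47 -0.35  2.22 -0.51  0.15  1.09]
now-axes shift mm [-1.8 -0.8  1.2] turn deg [-1.3 -0.1  0. ]
0 [-1.8 -0.8  1.2] [-1.34 -0.1   0.03]
time_s: 2.45
position: [0.3946, -0.3677, 0.0691]
tcp_rot: [0.768, 0.607, 0.127, 0.162]
ft_force: [-1.1, 0.6, -0.9]
gripper_width: 0.0122
t 2.45 TCP [ 0.3946 -0.3677  0.0691] F,L 0.4686 -0.2671 z [ 0.391 -0.094 -0.915] w 0.0122 ft [-1.1  0.6 -0.9] q [ 1.11  0.47 -0.34  2.22 -0.51  0.15  1.09]
now-axes shift mm [ 0.1 -1.   3.3] turn deg [-1.3  0.1 -0.1]
0 [ 0.1 -1.   3.3] [-1.26  0.1  -0.06]
```

View pics/s3c.png

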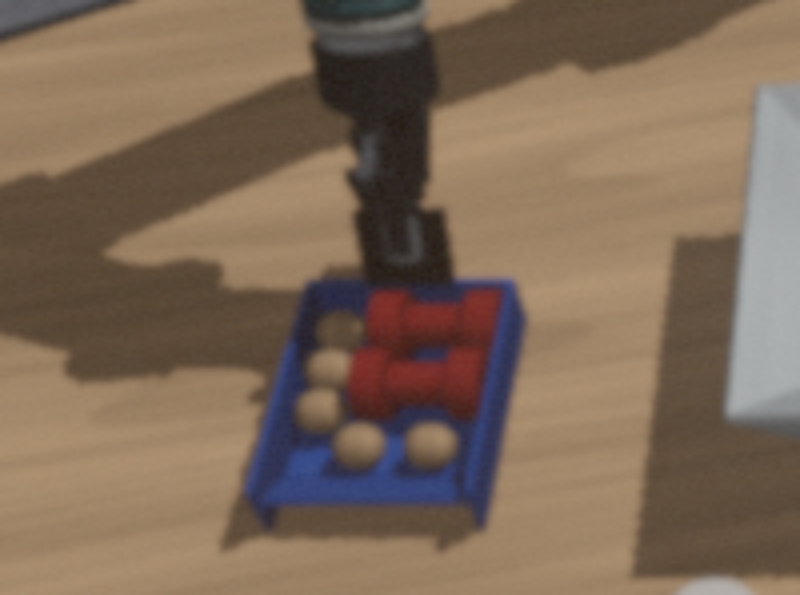

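The plate is gripped: opening 12.2 mm, and the pad is at crop (403,240), central on the plate. Next is the lift.

```bash
python3 -c "
from h import *
plan(at(.469,-.267,.10),orient(23.7),3)
plan(at(.455,-.267,.33),orient(8.7),12)"
```

```text
t 2.5 TCP [ 0.3946 -0.368   0.0693] F,L 0.4687 -0.2673 z [ 0.392 -0.095 -0.915] w 0.0107 ft [-6.3  2.9  7.7] q [ 1.11  0.47 -0.34  2.22 -0.51  0.15  1.09]
now-axes shift mm [  0.3  12.6 -28. ] turn deg [ 0.1  0.1 -0.1]
0 [ 0.1  4.2 -9.3] [ 0.02  0.05 -0.03]
1 [ 0.1  4.2 -9.3] [ 0.02  0.05 -0.03]
2 [ 0.1  4.2 -9.3] [ 0.02  0.05 -0.03]
t 2.5 TCP [ 0.3946 -0.368   0.0693] F,L 0.4687 -0.2673 z [ 0.392 -0.095 -0.915] w 0.0107 ft [-6.3  2.9  7.7] q [ 1.11  0.47 -0.34  2.22 -0.51  0.15  1.09]
now-axes shift mm [-1.000e-01  9.250e+01 -2.441e+02] turn deg [15.1  0.1 -0.1]
0 [ -0.    7.7 -20.3] [ 1.26  0.01 -0.01]
1 [ -0.    7.3 -20.5] [ 1.26  0.01 -0.01]
2 [ -0.    6.8 -20.7] [ 1.26  0.01 -0.01]
3 [ -0.    6.4 -20.8] [ 1.26  0.01 -0.01]
4 [ -0.    5.9 -20.9] [ 1.26  0.01 -0.01]
5 [  0.    5.4 -21.1] [ 1.26  0.01 -0.01]
6 [  0.    5.  -21.2] [ 1.26  0.01 -0.01]
7 [  0.    4.5 -21.3] [ 1.26  0.01 -0.01]
8 [  0.    4.  -21.4] [ 1.26  0.01 -0.01]
9 [  0.    3.6 -21.5] [ 1.26  0.01 -0.01]
10 [  0.    3.1 -21.5] [ 1.26  0.01 -0.01]
11 [  0.    2.6 -21.6] [ 1.26  0.01 -0.01]
```

Straight up first, then lift and tilt together.

```bash
python3 -m jog '[{"x":0,"y":3,"z":-7,"ax":0,"ay":0,"az":0},{"x":0,"y":4,"z":-10,"ax":0,"ay":0,"az":0},{"x":0,"y":5,"z":-12,"ax":0,"ay":0,"az":0},{"x":0,"y":6,"z":-14,"ax":1,"ay":0,"az":0},{"x":0,"y":6,"z":-14,"ax":1,"ay":0,"az":0},{"x":0,"y":6,"z":-14,"ax":1,"ay":0,"az":0}]'
python3 -c "
from h import *
plan(at(.455,-.267,.33),orient(8.7),12)
d=snap('scene','4')"
```

```text
time_s: 3.0
position: [0.3853, -0.3602, 0.1411]
tcp_rot: [0.775, 0.609, 0.111, 0.127]
ft_force: [0.6, -0.9, -5.1]
gripper_width: 0.0108
t 3.0 TCP [ 0.3853 -0.3602  0.1411] F,L 0.4578 -0.2619 z [ 0.326 -0.062 -0.943] w 0.0108 ft [ 0.6 -0.9 -5.1] q [ 0.92  0.29 -0.13  2.17 -0.38  0.42  0.89]
now-axes shift mm [  -1.9   60.1 -179.2] turn deg [10.7 -0.9 -0.4]
0 [ -0.2   5.  -14.9] [ 0.89 -0.07 -0.03]
1 [ -0.2   4.8 -15. ] [ 0.89 -0.07 -0.03]
2 [ -0.2   4.5 -15.1] [ 0.89 -0.07 -0.03]
3 [ -0.2   4.3 -15.1] [ 0.89 -0.07 -0.03]
4 [ -0.2   4.1 -15.2] [ 0.89 -0.07 -0.03]
5 [ -0.3   3.8 -15.3] [ 0.89 -0.07 -0.03]
6 [ -0.3   3.6 -15.3] [ 0.89 -0.07 -0.03]
7 [ -0.3   3.4 -15.4] [ 0.89 -0.07 -0.03]
8 [ -0.3   3.1 -15.4] [ 0.89 -0.07 -0.03]
9 [ -0.4   2.9 -15.5] [ 0.89 -0.07 -0.03]
10 [ -0.4   2.6 -15.5] [ 0.89 -0.07 -0.03]
11 [ -0.4   2.4 -15.6] [ 0.89 -0.07 -0.03]
```

View pics/scene4.png

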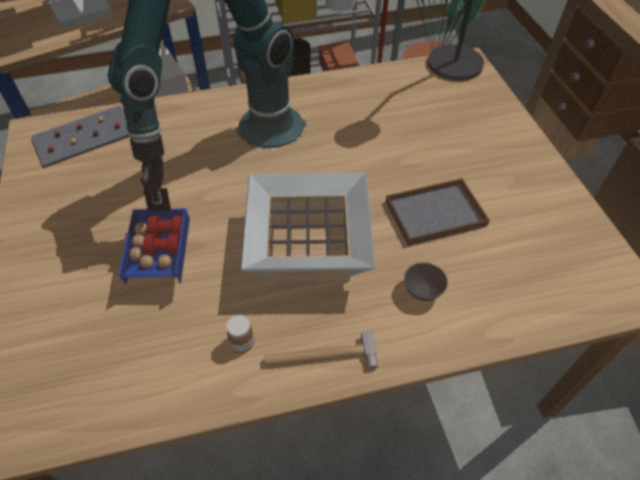

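The tray hangs level in the gripper at (155,243) with all the beads in it. I'll continue up and tilt to about 15°.

```bash
python3 -m jog '[{"x":0,"y":7,"z":-20,"ax":1.2,"ay":0,"az":0},{"x":0,"y":7,"z":-20,"ax":1.2,"ay":0,"az":0},{"x":0,"y":7,"z":-20,"ax":1.2,"ay":0,"az":0},{"x":0,"y":6,"z":-20,"ax":1.2,"ay":-0.2,"az":0},{"x":0,"y":6,"z":-20,"ax":1.2,"ay":-0.2,"az":0},{"x":0,"y":5,"z":-20,"ax":1.2,"ay":-0.2,"az":0},{"x":0,"y":5,"z":-20,"ax":1.2,"ay":-0.2,"az":0},{"x":0,"y":5,"z":-20,"ax":1.2,"ay":0,"az":0},{"x":0,"y":4,"z":-20,"ax":1.2,"ay":0,"az":0},{"x":0,"y":3,"z":-15,"ax":1,"ay":0,"az":0}]'
python3 -c "
from h import *
plan(at(.41,.12,.33),orient(6),16)"
```

```text
time_s: 3.88
position: [0.3827, -0.3535, 0.3404]
tcp_rot: [0.782, 0.621, 0.036, 0.031]
ft_force: [0.8, -0.1, -6.1]
gripper_width: 0.0106
t 3.88 TCP [ 0.3827 -0.3535  0.3404] F,L 0.4537 -0.256 z [ 0.094 -0.004 -0.996] w 0.0106 ft [ 0.8 -0.1 -6.1] q [ 0.75  0.11 -0.03  1.83 -0.06  1.13  0.51]
now-axes shift mm [375.9 -43.7  13. ] turn deg [-0.7 -1.   0.1]
0 [23.5 -2.7  0.8] [-0.04 -0.06  0.01]
1 [23.5 -2.7  0.8] [-0.04 -0.06  0.01]
2 [23.5 -2.7  0.8] [-0.04 -0.06  0.01]
3 [23.5 -2.7  0.7] [-0.04 -0.06  0.01]
4 [23.5 -2.7  0.7] [-0.04 -0.06  0.01]
5 [23.5 -2.8  0.7] [-0.04 -0.06  0.01]
6 [23.5 -2.8  0.6] [-0.04 -0.06  0.01]
7 [23.5 -2.8  0.6] [-0.04 -0.06  0.01]
8 [23.5 -2.8  0.6] [-0.04 -0.06  0.01]
9 [23.5 -2.8  0.6] [-0.04 -0.06  0.01]
10 [23.5 -2.8  0.5] [-0.04 -0.06  0.01]
11 [23.5 -2.8  0.5] [-0.04 -0.06  0.01]
12 [23.5 -2.8  0.5] [-0.04 -0.06  0.01]
13 [23.5 -2.8  0.4] [-0.04 -0.06  0.01]
14 [23.5 -2.8  0.4] [-0.04 -0.06  0.01]
15 [23.5 -2.8  0.4] [-0.04 -0.06  0.01]
```

```bash
python3 -m jog '[{"x":10,"y":-1,"z":0,"ax":0,"ay":0,"az":0},{"x":18,"y":-2,"z":0,"ax":0,"ay":0,"az":0},{"x":24,"y":-3,"z":0,"ax":0,"ay":0,"az":0},{"x":27,"y":-3,"z":0,"ax":0,"ay":0,"az":0},{"x":27,"y":-3,"z":0,"ax":0,"ay":0,"az":0},{"x":27,"y":-3,"z":0,"ax":0,"ay":0,"az":0},{"x":27,"y":-3,"z":0,"ax":0,"ay":0,"az":0},{"x":27,"y":-3,"z":0,"ax":0,"ay":0,"az":0},{"x":27,"y":-3,"z":0,"ax":0,"ay":0,"az":0},{"x":27,"y":-3,"z":0,"ax":0,"ay":0,"az":0},{"x":27,"y":-3,"z":0,"ax":0,"ay":0,"az":0},{"x":26,"y":-3,"z":0,"ax":0,"ay":0,"az":0}]'
python3 -c "
from h import *
plan(at(.41,.12,.33),orient(6),5)"
```

```text
time_s: 4.88
position: [0.4018, -0.0389, 0.3217]
tcp_rot: [0.783, 0.621, 0.029, 0.016]
ft_force: [0.7, 0.5, -5.2]
gripper_width: 0.0105
t 4.88 TCP [ 0.4018 -0.0389  0.3217] F,L 0.4 0.0546 z [ 0.066  0.011 -0.998] w 0.0105 ft [ 0.7  0.5 -5.2] q [ 0.43 -0.08 -0.38  2.06 -0.05  1.09 -0.16]
now-axes shift mm [65.6 10.6 -6. ] turn deg [-2.5 -1.5 -0. ]
0 [13.1  2.1 -1.2] [-0.49 -0.3  -0.  ]
1 [13.1  2.1 -1.2] [-0.49 -0.3  -0.  ]
2 [13.1  2.1 -1.3] [-0.49 -0.3  -0.  ]
3 [13.1  2.1 -1.3] [-0.49 -0.3  -0.  ]
4 [13.1  2.2 -1.4] [-0.49 -0.3  -0.  ]
```

```bash
python3 -m jog '[{"x":22,"y":-3,"z":0,"ax":0.4,"ay":-0.4,"az":0},{"x":20,"y":-3,"z":0,"ax":0.4,"ay":-0.4,"az":0},{"x":14,"y":-3,"z":0,"ax":0.4,"ay":-0.4,"az":0},{"x":7,"y":-3,"z":0,"ax":0.4,"ay":-0.3,"az":0},{"x":2,"y":-2,"z":0,"ax":0.4,"ay":0,"az":0}]'
python3 -c "
from h import *
plan(at(.37,.12,.32),orient(-6),4)
for n in('scene','top'): snap(n,'5')
a=load('scene5')['frame'];b=load('top5')['frame']
cv2.imwrite('pics/5.png',cv2.resize(np.hstack([a[80:330,100:420],b[120:370,160:480]])[...,::-1],(800,312)))"
```

```text
time_s: 5.3
position: [0.3919, 0.0409, 0.3122]
tcp_rot: [0.779, 0.626, 0.003, 0.003]
ft_force: [-0.8, -0.2, -5.8]
gripper_width: 0.0106
t 5.3 TCP [0.3919 0.0409 0.3122] F,L 0.372 0.13 z [ 0.01  -0.001 -1.   ] w 0.0106 ft [-0.8 -0.2 -5.8] q [ 0.34 -0.05 -0.5   2.05 -0.02  1.12 -0.37]
now-axes shift mm [-10.   -2.1  -7.8] turn deg [ 6.6 -0.   0.9]
0 [-2.5 -0.5 -2. ] [ 1.64 -0.01  0.22]
1 [-2.5 -0.6 -1.9] [ 1.64 -0.01  0.22]
2 [-2.5 -0.6 -1.9] [ 1.64 -0.01  0.22]
3 [-2.5 -0.7 -1.9] [ 1.64 -0.01  0.22]
```

View pics/5.png

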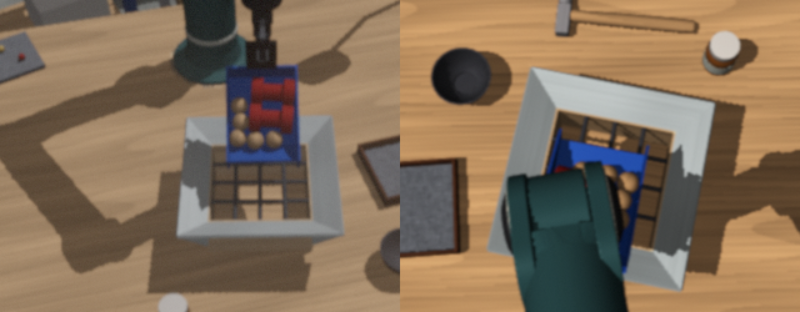

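The tray is above the near half of the screen with the balls collected at its front, at (257,140) in the left panel. The lip is over the grate. I'll bring the lip back and down to the pouring pose, just short of the spilling angle.

```bash
python3 -c "
from h import *
plan(at(.331,.122,.306),orient(-9.3),6)"
```

```text
t 5.4 TCP [0.3923 0.0393 0.3124] F,L 0.3727 0.1285 z [ 0.01  -0.002 -1.   ] w 0.0107 ft [ 0.5 -0.7 -6.3] q [ 0.34 -0.05 -0.5   2.05 -0.02  1.12 -0.37]
now-axes shift mm [ -6.  -41.8   6. ] turn deg [9.9 0.  0.8]
0 [-1. -7.  1.] [1.64 0.   0.13]
1 [-1.  -6.9  1.2] [1.64 0.   0.13]
2 [-1.  -6.9  1.4] [1.64 0.   0.13]
3 [-1.  -6.9  1.6] [1.64 0.   0.13]
4 [-1.1 -6.8  1.8] [1.64 0.   0.13]
5 [-1.1 -6.7  2. ] [1.64 0.   0.13]
```

```bash
python3 -m jog '[{"x":-1,"y":-7,"z":1,"ax":1.6,"ay":0,"az":0.1},{"x":-1,"y":-7,"z":1,"ax":1.6,"ay":0,"az":0.1},{"x":-1,"y":-7,"z":1,"ax":1.6,"ay":0,"az":0.1},{"x":-1,"y":-7,"z":2,"ax":1.6,"ay":0,"az":0.1},{"x":-1,"y":-7,"z":2,"ax":1.6,"ay":0,"az":0.1},{"x":-1,"y":-7,"z":2,"ax":1.5,"ay":0,"az":0.1}]'
python3 -c "
from h import *
plan(at(.331,.122,.306),orient(-9.3),1)
for t in (45,50,55,60,65):
  a=np.radians(t); F=.465-(.198*np.cos(a)-.036*np.sin(a)); z=.168+.198*np.sin(a)+.036*np.cos(a); print(t,F,z); 
plan(at(.348,.122,.333),orient(-21.3),12)
"
```

```text
time_s: 5.9
position: [0.3449, 0.0394, 0.3044]
tcp_rot: [0.783, 0.616, -0.053, -0.067]
ft_force: [-0.7, 0.4, -5.5]
gripper_width: 0.0103
t 5.9 TCP [0.3449 0.0394 0.3044] F,L 0.3266 0.1177 z [-0.165  0.04  -0.986] w 0.0103 ft [-0.7  0.4 -5.5] q [ 0.35 -0.02 -0.49  2.06 -0.08  1.26 -0.34]
now-axes shift mm [ 4.3  4.1 -2.3] turn deg [-0.5 -0.  -0.3]
0 [ 4.3  4.1 -2.3] [-0.47 -0.04 -0.32]
45 0.3504487014477793 0.3334629867976522
50 0.36530565323434844 0.3428171536862731
55 0.3809213391968966 0.35084085647785807
60 0.39717691453623977 0.35747302994931884
65 0.4139486645086609 0.3626631992559219
t 5.9 TCP [0.3449 0.0394 0.3044] F,L 0.3266 0.1177 z [-0.165  0.04  -0.986] w 0.0103 ft [-0.7  0.4 -5.5] q [ 0.35 -0.02 -0.49  2.06 -0.08  1.26 -0.34]
now-axes shift mm [  4.4  16.2 -31.8] turn deg [11.5 -0.1 -0.3]
0 [ 0.4  1.4 -2.6] [ 0.96 -0.01 -0.03]
1 [ 0.4  1.3 -2.7] [ 0.96 -0.01 -0.03]
2 [ 0.4  1.3 -2.7] [ 0.96 -0.01 -0.03]
3 [ 0.4  1.2 -2.7] [ 0.96 -0.01 -0.03]
4 [ 0.4  1.2 -2.7] [ 0.96 -0.01 -0.03]
5 [ 0.4  1.1 -2.8] [ 0.96 -0.01 -0.03]
6 [ 0.4  1.1 -2.8] [ 0.96 -0.01 -0.03]
7 [ 0.4  1.  -2.8] [ 0.96 -0.01 -0.03]
8 [ 0.4  1.  -2.8] [ 0.96 -0.01 -0.03]
9 [ 0.4  0.9 -2.8] [ 0.96 -0.01 -0.03]
10 [ 0.4  0.9 -2.8] [ 0.96 -0.01 -0.03]
11 [ 0.4  0.8 -2.9] [ 0.96 -0.01 -0.03]
```

```bash
python3 -m jog '[{"x":0.4,"y":1.4,"z":-2.6,"ax":1,"ay":0,"az":0},{"x":0.4,"y":1.4,"z":-2.7,"ax":1,"ay":0,"az":0},{"x":0.4,"y":1.3,"z":-2.7,"ax":1,"ay":0,"az":0},{"x":0.4,"y":1.2,"z":-2.7,"ax":1,"ay":0,"az":0},{"x":0.4,"y":1.2,"z":-2.7,"ax":1,"ay":0,"az":0},{"x":0.4,"y":1.1,"z":-2.8,"ax":1,"ay":0,"az":0},{"x":0.4,"y":1.1,"z":-2.8,"ax":1,"ay":0,"az":0},{"x":0.4,"y":1,"z":-2.8,"ax":1,"ay":0,"az":0},{"x":0.4,"y":1,"z":-2.8,"ax":1,"ay":0,"az":0},{"x":0.4,"y":1,"z":-2.8,"ax":1,"ay":0,"az":0}]'
python3 -c "
from h import *
plan(at(.365,.122,.343),orient(-26.3),10)
for n in('scene','top'): snap(n,'6')
a=load('scene6')['frame'];b=load('top6')['frame']
cv2.imwrite('pics/6.png',cv2.resize(np.hstack([a[80:330,100:420],b[120:370,160:480]])[...,::-1],(800,312)))"
```

```text
time_s: 6.73
position: [0.3675, 0.0382, 0.331]
tcp_rot: [0.774, 0.608, -0.11, -0.141]
ft_force: [0.1, -0.8, -2.1]
gripper_width: 0.0106
t 6.73 TCP [0.3675 0.0382 0.331 ] F,L 0.3488 0.1217 z [-0.341  0.085 -0.936] w 0.0106 ft [ 0.1 -0.8 -2.1] q [ 0.34  0.12 -0.47  1.9  -0.08  1.47 -0.35]
now-axes shift mm [  0.4  10.9 -16.9] turn deg [ 5.7 -0.2 -0.4]
0 [ 0.   1.1 -1.7] [ 0.57 -0.02 -0.04]
1 [ 0.   1.1 -1.7] [ 0.57 -0.02 -0.04]
2 [ 0.   1.1 -1.7] [ 0.57 -0.02 -0.04]
3 [ 0.   1.  -1.7] [ 0.57 -0.02 -0.04]
4 [ 0.   1.  -1.7] [ 0.57 -0.02 -0.04]
5 [ 0.   1.  -1.7] [ 0.57 -0.02 -0.04]
6 [ 0.   1.  -1.8] [ 0.57 -0.02 -0.04]
7 [ 0.   1.  -1.8] [ 0.57 -0.02 -0.04]
8 [ 0.   1.  -1.8] [ 0.57 -0.02 -0.04]
9 [ 0.   0.9 -1.8] [ 0.57 -0.02 -0.04]
```

View pics/6.png

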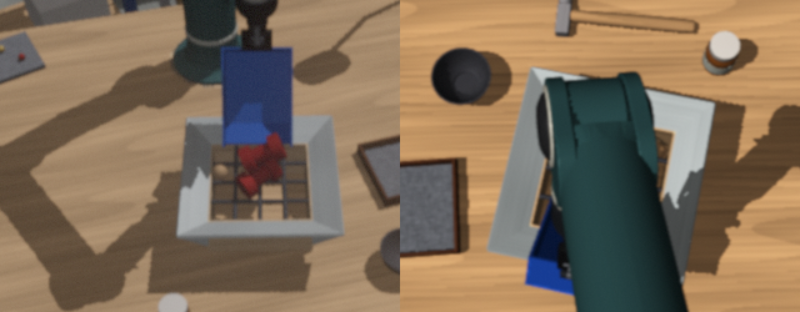

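At 45° the tray is empty and both red spools lie on the grate, at (262,165) in the left panel. A ball shows at (220,172). I'll let things settle and look closer.

```bash
python3 -m jog '[{"x":0,"y":0,"z":0,"ax":0,"ay":0,"az":0},{"x":0,"y":0,"z":0,"ax":0,"ay":0,"az":0},{"x":0,"y":0,"z":0,"ax":0,"ay":0,"az":0},{"x":0,"y":0,"z":0,"ax":0,"ay":0,"az":0},{"x":0,"y":-2,"z":-10,"ax":0,"ay":0,"az":0},{"x":0,"y":-4,"z":-15,"ax":0,"ay":0,"az":0}]'
python3 -c "
from h import *
d=snap('scene','7')
cv2.imwrite('pics/7.png',cv2.resize(d['frame'][120:300,220:400,::-1],None,fx=3.3,fy=3.3,interpolation=2))"
```

```text
time_s: 7.33
position: [0.3686, 0.0373, 0.3556]
tcp_rot: [0.773, 0.608, -0.112, -0.142]
ft_force: [0.1, -0.9, -3.0]
gripper_width: 0.0107
```

View pics/7.png

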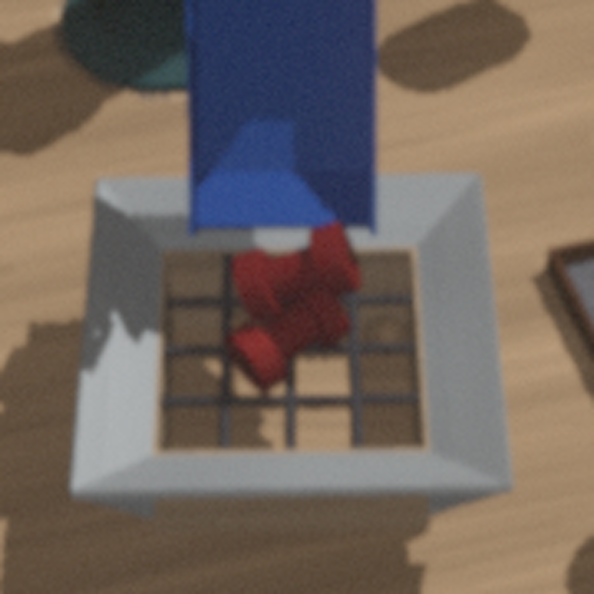

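Both spools rest on the grate and the tray is clear of them. The tray goes back to where it came from.

```bash
python3 -c "
from h import *
plan(at(.41,.10,.40),orient(-12),4)"
```

```text
t 7.38 TCP [0.3701 0.0376 0.3586] F,L 0.3516 0.1217 z [-0.341  0.084 -0.936] w 0.0108 ft [ 1.5 -0.4  0.7] q [ 0.35  0.1  -0.47  1.85 -0.08  1.53 -0.35]
now-axes shift mm [-21.3  40.3 -59.3] turn deg [-8.6 -0.2 -0.4]
0 [ -5.3  10.1 -14.8] [-2.14 -0.04 -0.09]
1 [ -5.4  10.6 -14.4] [-2.14 -0.04 -0.09]
2 [ -5.4  11.1 -14. ] [-2.14 -0.04 -0.09]
3 [ -5.4  11.6 -13.6] [-2.14 -0.04 -0.09]
```

```bash
python3 -m jog '[{"x":-3,"y":8,"z":-15,"ax":-2,"ay":0,"az":0},{"x":-6,"y":10,"z":-15,"ax":-2.2,"ay":0,"az":0},{"x":-10,"y":11,"z":-14,"ax":-2.2,"ay":0,"az":0},{"x":-15,"y":11,"z":-14,"ax":-2.2,"ay":0,"az":0},{"x":-25,"y":10,"z":0,"ax":-2,"ay":0,"az":0},{"x":-32,"y":5,"z":0,"ax":-2,"ay":0,"az":0},{"x":-35,"y":0,"z":0,"ax":-2,"ay":0,"az":0},{"x":-35,"y":0,"z":0,"ax":-2,"ay":0,"az":0},{"x":-35,"y":0,"z":0,"ax":-1,"ay":0,"az":0}]'
python3 -c "
from h import *
plan(at(.455,-.267,.34),orient(6),6)"
```

```text
time_s: 8.13
position: [0.3998, -0.1767, 0.4089]
tcp_rot: [0.782, 0.624, -0.006, -0.007]
ft_force: [0.6, -0.7, -4.1]
gripper_width: 0.0105
t 8.13 TCP [ 0.3998 -0.1767  0.4089] F,L 0.4298 -0.08 z [-0.018  0.004 -1.   ] w 0.0105 ft [ 0.6 -0.7 -4.1] q [ 0.6  -0.02 -0.25  1.82 -0.    1.37  0.12]
now-axes shift mm [-187.2   24.9   68.5] turn deg [-7.1 -0.   0.5]
0 [-31.2   4.2  11.4] [-1.18 -0.    0.08]
1 [-31.2   4.   11.5] [-1.18 -0.    0.08]
2 [-31.2   3.8  11.6] [-1.18 -0.    0.08]
3 [-31.2   3.6  11.7] [-1.18 -0.    0.08]
4 [-31.2   3.4  11.7] [-1.18 -0.    0.08]
5 [-31.2   3.2  11.8] [-1.18 -0.    0.08]
```

```bash
python3 -m jog '[{"x":-32,"y":4,"z":8,"ax":-1.2,"ay":0,"az":0},{"x":-32,"y":4,"z":10,"ax":-1.2,"ay":0,"az":0},{"x":-32,"y":4,"z":12,"ax":-1.2,"ay":0,"az":0},{"x":-32,"y":4,"z":14,"ax":-1.2,"ay":0,"az":0},{"x":-31,"y":4,"z":14,"ax":-1.2,"ay":0,"az":0},{"x":-26,"y":4,"z":14,"ax":-1.2,"ay":0,"az":0}]'
python3 -c "
from h import *
plan(at(.469,-.267,.12),orient(23.7),11)"
```

```text
time_s: 8.63
position: [0.3785, -0.3831, 0.3463]
tcp_rot: [0.783, 0.619, 0.033, 0.055]
ft_force: [0.6, 0.1, -2.0]
gripper_width: 0.0104
t 8.63 TCP [ 0.3785 -0.3831  0.3463] F,L 0.4565 -0.2858 z [ 0.121 -0.045 -0.992] w 0.0104 ft [ 0.6  0.1 -2. ] q [ 0.8   0.12 -0.05  1.81 -0.05  1.09  0.54]
now-axes shift mm [ 22.4 -16.4 225.7] turn deg [-16.4   0.9   0.2]
0 [ 2.  -1.5 20.5] [-1.49  0.08  0.02]
1 [ 2.  -2.  20.5] [-1.49  0.08  0.02]
2 [ 2.  -2.6 20.4] [-1.49  0.08  0.02]
3 [ 1.9 -3.1 20.3] [-1.49  0.08  0.02]
4 [ 1.9 -3.6 20.3] [-1.49  0.08  0.02]
5 [ 1.9 -4.1 20.2] [-1.49  0.08  0.02]
6 [ 1.9 -4.7 20.1] [-1.49  0.08  0.02]
7 [ 1.8 -5.2 19.9] [-1.49  0.08  0.02]
8 [ 1.8 -5.7 19.8] [-1.49  0.08  0.02]
9 [ 1.8 -6.2 19.6] [-1.49  0.08  0.02]
10 [ 1.7 -6.7 19.5] [-1.49  0.08  0.02]
```

```bash
python3 -m jog '[{"x":0,"y":-1,"z":16,"ax":-1.5,"ay":0,"az":0},{"x":1,"y":-2,"z":20,"ax":-1.5,"ay":0.1,"az":0},{"x":2,"y":-2,"z":20,"ax":-1.5,"ay":0.1,"az":0},{"x":2,"y":-3,"z":20,"ax":-1.5,"ay":0.1,"az":0},{"x":2,"y":-4,"z":20,"ax":-1.5,"ay":0.1,"az":0},{"x":2,"y":-4,"z":20,"ax":-1.5,"ay":0.1,"az":0},{"x":2,"y":-5,"z":20,"ax":-1.5,"ay":0.1,"az":0},{"x":2,"y":-5,"z":20,"ax":-1.5,"ay":0.1,"az":0},{"x":2,"y":-6,"z":20,"ax":-1.5,"ay":0,"az":0},{"x":1,"y":-6,"z":19,"ax":-1.5,"ay":0,"az":0}]'
python3 -c "
from h import *
plan(at(.4687,-.267,.069),orient(23.7),1)
d=snap('scene','8'); P=cloud(d); hsv=cv2.cvtColor(d['frame'],cv2.COLOR_RGB2HSV)
cv2.imwrite('pics/8.png',cv2.resize(d['frame'][150:320,60:260,::-1],None,fx=4,fy=3.5))
m=cv2.inRange(hsv,(105,120,30),(130,255,255))>0; q=P[m]; q=q[~np.isnan(q[:,0])&(abs(q[:,1]+.4)<.15)]
F=q@f;L=q@l
# floor points: within interior
c=np.median(F); k=(L>-.31)&(L<-.22)&(F>.50)&(F<.60)
import numpy.linalg as la
Af=np.c_[F[k],L[k],np.ones(k.sum())]; s,*_=la.lstsq(Af,q[k,2],rcond=None); print('floor slope',s,k.sum(),q[k,2].mean(), np.std(Af@s-q[k,2]))"
```

```text
time_s: 9.47
position: [0.383, -0.3986, 0.1461]
tcp_rot: [0.772, 0.603, 0.112, 0.168]
ft_force: [0.3, 0.1, -3.6]
gripper_width: 0.0108
t 9.47 TCP [ 0.383  -0.3986  0.1461] F,L 0.4644 -0.2999 z [ 0.376 -0.124 -0.918] w 0.0108 ft [ 0.3  0.1 -3.6] q [ 1.01  0.31 -0.17  2.16 -0.45  0.36  1.01]
now-axes shift mm [ 35.1 -26.7  71.4] turn deg [-0.4  1.9 -0.3]
0 [ 35.1 -26.7  71.4] [-0.45  1.94 -0.3 ]
floor slope [-0.02283505  0.48961937  0.23219238] 754 0.08413447681522641 0.010140465033639032
```

View pics/8.png

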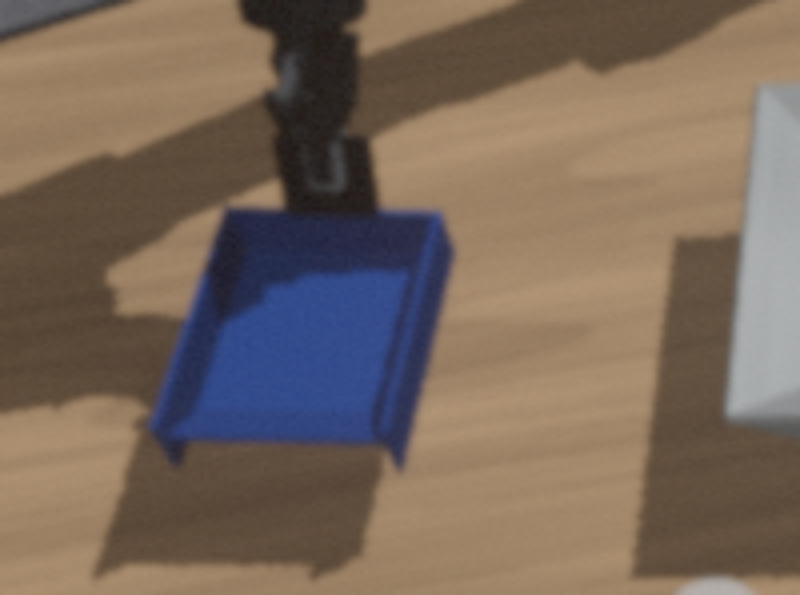

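The empty tray is held just above the bench with its back wall at crop (335,212). The tool rolled about 2° on the way, so I correct that and descend.

```bash
python3 -m jog '[{"x":2,"y":-5,"z":12,"ax":0,"ay":0.5,"az":0},{"x":2,"y":-5,"z":12,"ax":-0.2,"ay":0.5,"az":0},{"x":2,"y":-5,"z":12,"ax":-0.2,"ay":0.5,"az":0},{"x":2,"y":-4,"z":12,"ax":0,"ay":0.5,"az":0},{"x":1,"y":-2,"z":6,"ax":0,"ay":0,"az":0}]'
python3 -c "
from h import *
plan(at(.4687,-.295,.069),orient(23.7),1)
d=snap('scene','9'); P=cloud(d); hsv=cv2.cvtColor(d['frame'],cv2.COLOR_RGB2HSV)
m=cv2.inRange(hsv,(105,120,30),(130,255,255))>0; q=P[m]; q=q[~np.isnan(q[:,0])&(abs(q[:,1]+.4)<.15)]
F=q@f;L=q@l
k=(abs(L+.295)<.05)&(F>.51)&(F<.60)
Af=np.c_[F[k],L[k],np.ones(k.sum())]; s,*_=np.linalg.lstsq(Af,q[k,2],rcond=None); print('floor slope',s,k.sum(),q[k,2].mean(), np.std(Af@s-q[k,2]))"
```

```text
time_s: 9.93
position: [0.382, -0.3957, 0.0845]
tcp_rot: [0.771, 0.604, 0.127, 0.158]
ft_force: [-0.3, 0.7, -3.3]
gripper_width: 0.011
t 9.93 TCP [ 0.382  -0.3957  0.0845] F,L 0.4628 -0.2972 z [ 0.386 -0.091 -0.918] w 0.011 ft [-0.3  0.7 -3.3] q [ 1.12  0.44 -0.29  2.18 -0.54  0.24  1.15]
now-axes shift mm [ 2.1 -0.8 16.6] turn deg [-0.3 -0.  -0.5]
0 [ 2.1 -0.8 16.6] [-0.32 -0.04 -0.53]
floor slope [-0.02804264  0.01170582  0.03624985] 955 0.01717111872026906 0.0025349725744809102
```

```bash
python3 -m jog '[{"x":1,"y":-2,"z":4,"ax":-0.3,"ay":0,"az":-0.2},{"x":1,"y":-2,"z":4,"ax":-0.3,"ay":0,"az":-0.2},{"x":0,"y":-1,"z":3,"ax":0,"ay":0,"az":0}]'
python3 -c "
from h import *
plan(at(.4687,-.295,.069),orient(23.7),1)"
```

```text
time_s: 10.23
position: [0.3829, -0.3958, 0.0735]
tcp_rot: [0.767, 0.606, 0.129, 0.165]
ft_force: [0.4, 0.9, -2.5]
gripper_width: 0.0107
t 10.23 TCP [ 0.3829 -0.3958  0.0735] F,L 0.4637 -0.2971 z [ 0.397 -0.097 -0.913] w 0.0107 ft [ 0.4  0.9 -2.5] q [ 1.16  0.47 -0.33  2.19 -0.56  0.19  1.2 ]
now-axes shift mm [2.1 2.7 6.2] turn deg [ 0.4  0.2 -0. ]
0 [2.1 2.7 6.2] [ 0.43  0.18 -0.02]
```

```bash
python3 -m jog '[{"x":0,"y":-1,"z":3,"ax":0,"ay":0,"az":0},{"x":0,"y":-1,"z":2,"ax":0,"ay":0,"az":0}]'
python3 -c "
from h import *
plan(at(.4687,-.295,.069),orient(23.7),1)"
```

```text
time_s: 10.4
position: [0.3835, -0.3968, 0.0689]
tcp_rot: [0.767, 0.606, 0.128, 0.166]
ft_force: [-3.5, 2.4, 5.2]
gripper_width: 0.0109
t 10.4 TCP [ 0.3835 -0.3968  0.0689] F,L 0.4645 -0.2979 z [ 0.398 -0.099 -0.912] w 0.0109 ft [-3.5  2.4  5.2] q [ 1.17  0.48 -0.34  2.19 -0.57  0.18  1.21]
now-axes shift mm [2.9 3.9 1.6] turn deg [ 0.5  0.3 -0. ]
0 [2.9 3.9 1.6] [ 0.52  0.27 -0.01]
```

Contact: force in z rose to +5 N, and the TCP height matches the pick. Release, then back out along the plate.

```bash
python3 -m jog '[{"x":0,"y":0,"z":0,"ax":0,"ay":0,"az":0},{"x":0,"y":0,"z":0,"ax":0,"ay":0,"az":0},{"x":0,"y":0,"z":0,"ax":0,"ay":0,"az":0},{"x":0,"y":0,"z":0,"ax":0,"ay":0,"az":0},{"x":0,"y":0,"z":0,"ax":0,"ay":0,"az":0},{"x":0,"y":0,"z":-8,"ax":0,"ay":0,"az":0},{"x":0,"y":0,"z":-15,"ax":0,"ay":0,"az":0},{"x":0,"y":0,"z":-25,"ax":0,"ay":0,"az":0},{"x":0,"y":0,"z":-30,"ax":0,"ay":0,"az":0},{"x":0,"y":0,"z":-30,"ax":0,"ay":0,"az":0}]' -1
python3 -c "
from h import *
plan(at(.455,-.267,.35),orient(0),6)
for n in('scene','top'): snap(n,'10')
d=load('scene10'); P=cloud(d); hsv=cv2.cvtColor(d['frame'],cv2.COLOR_RGB2HSV)
m=cv2.inRange(hsv,(105,120,30),(130,255,255))>0; q=P[m]; q=q[~np.isnan(q[:,0])&(abs(q[:,1]+.4)<.15)]
F=q@f;L=q@l
k=(abs(L+.295)<.05)&(F>.51)&(F<.60)
Af=np.c_[F[k],L[k],np.ones(k.sum())]; s,*_=np.linalg.lstsq(Af,q[k,2],rcond=None); print('floor slope',s,k.sum(),q[k,2].mean(), np.std(Af@s-q[k,2]))
b=load('top10')['frame']
cv2.imwrite('pics/10.png',cv2.resize(b[150:370,220:440,::-1],(600,600),interpolation=2))"
```

```text
time_s: 11.23
position: [0.3406, -0.3838, 0.1689]
tcp_rot: [0.767, 0.607, 0.13, 0.164]
ft_force: [0.1, -1.0, 0.0]
gripper_width: 0.0852
t 11.23 TCP [ 0.3406 -0.3838  0.1689] F,L 0.4198 -0.2951 z [ 0.398 -0.093 -0.913] w 0.0852 ft [ 0.1 -1.   0. ] q [ 1.17  0.23 -0.26  2.21 -0.52  0.43  1.15]
now-axes shift mm [  28.2  106.1 -150.8] turn deg [24.1 -0.1  0.1]
0 [  4.7  17.7 -25.1] [ 4.02 -0.01  0.01]
1 [  4.7  15.9 -26.3] [ 4.02 -0.01  0.01]
2 [  4.7  14.  -27.4] [ 4.02 -0.01  0.01]
3 [  4.7  12.  -28.3] [ 4.02 -0.01  0.01]
4 [  4.7  10.  -29.1] [ 4.02 -0.01  0.01]
5 [  4.7   8.  -29.7] [ 4.02 -0.01  0.01]
floor slope [-0.00024979  0.00752369  0.00641881] 923 0.00402732119358657 0.002483935863444132
```

View pics/10.png

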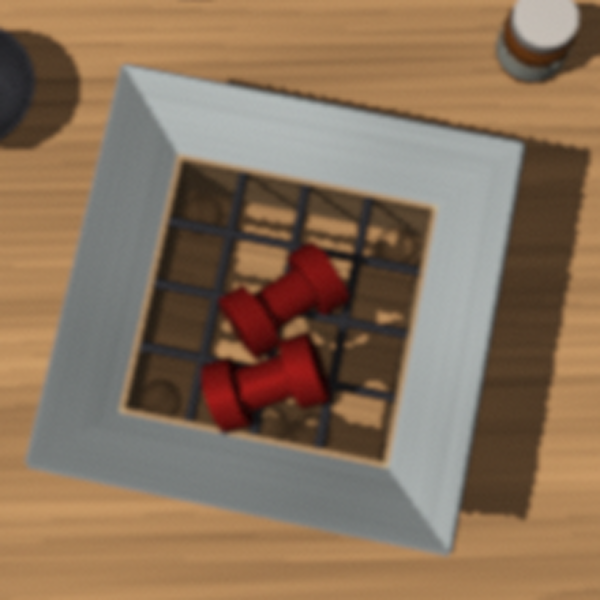

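View pics/scene10.png

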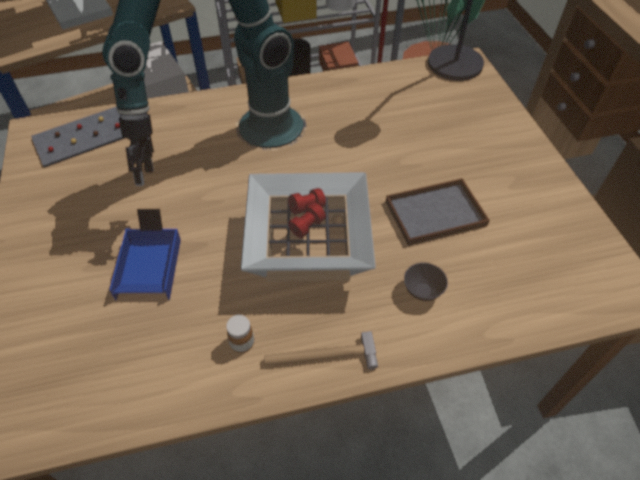

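The tray stands level on the bench: fitted floor height 4 mm, slope about 0. In the top crop, spool A's waist is at (285,298) and spool B's at (267,383), both lying on the grate. Dim ball shapes show below the bars at (205,205), (400,240), (160,395) and (290,420). Next I measure the spool poses.

```bash
cat >> h.py <<'E'
def reds(d,box):
    hsv=cv2.cvtColor(d["frame"],cv2.COLOR_RGB2HSV)
    m=cv2.inRange(hsv,(0,140,40),(9,255,255))|cv2.inRange(hsv,(170,140,40),(180,255,255))
    k=np.zeros_like(m); k[box[0]:box[1],box[2]:box[3]]=255; return m&k
E
python3 - <<'E'
from h import *
d=load('top10'); m=reds(d,(150,370,220,440)); P=cloud(d)
n,lab,st,ce=cv2.connectedComponentsWithStats(m)
print(st,ce)
for i in range(1,n):
    if st[i,4]<100: continue
    q=P[lab==i]; q=q[~np.isnan(q[:,0])]
    print(i,"z pct",np.percentile(q[:,2],[1,25,50,90,99]).round(4))
    ys,xs=np.nonzero(lab==i); r=cv2.minAreaRect(np.c_[xs,ys].astype(np.float32)); print("rect px",r)
d2=load('scene10'); m2=reds(d2,(170,290,240,380)); 
cv2.imwrite('pics/m.png',np.hstack([cv2.resize(m[220:320,280:360],None,fx=4,fy=4),cv2.resize(m2[180:260,270:350],(400,400))])[:400])
# height map by 6mm grid
q=P[m>0]; print("extent",np.nanmin(q,0),np.nanmax(q,0))
hi=q[q[:,2]>.148]; print("high",len(hi))
E
```

```text
[[     0      0    640    480 305291]
 [   294    239     54     69   1908]
 [   337    281      1      1      1]] [[319.49702743 239.27987396]
 [319.96645702 274.69968553]
 [337.         281.        ]]
1 z pct [0.0045 0.1339 0.139  0.1503 0.1573]
rect px ((320.0703125, 273.5411376953125), (46.71287536621094, 73.33972930908203), 11.888657569885254)
extent [ 4.26951674e-01 -5.26438550e-02 -2.10165515e-04] [0.56937264 0.06643696 0.16143612]
high 298
```

View pics/m.png

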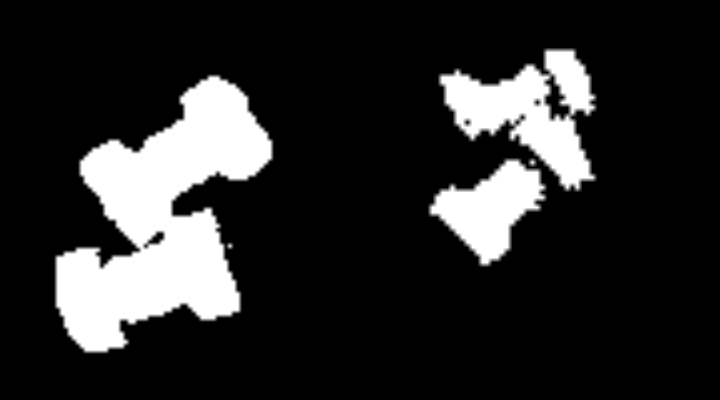

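Run:
```python
from h import *
d=load('top10'); m=reds(d,(150,370,220,440)); P=cloud(d)
D={'A':[(336.2,253.4),(311.7,268.1)],'B':[(303.6,294.8),(331.1,285.7)]}
v,u=np.mgrid[:480,:640]
for k,c in D.items():
    c=np.array(c); W=[]
    for a in c:
        mm=(m>0)&((u-a[0])**2+(v-a[1])**2<16); z=P[mm][:,2]; zt=np.nanpercentile(z,80)
        W.append(ray(d,*a,np.nanmedian(z))); print(k,"disc z med/80/max",np.nanmedian(z).round(4),zt.round(4),np.nanmax(z).round(4),W[-1].round(4))
    # waist
    w=c.mean(0); mm=(m>0)&((u-w[0])**2+(v-w[1])**2<9); print("waist z",np.nanmedian(P[mm],0).round(4))
    W=np.array(W); x=W[0]-W[1]; print(k,"mid",W.mean(0).round(4),"len",np.linalg.norm(x).round(4),"az",np.degrees(np.arctan2(x[1],x[0])).round(1))
```

```text
A disc z med/80/max 0.1442 0.1464 0.1506 [ 0.5316 -0.0264  0.1442]
A disc z med/80/max 0.1487 0.15 0.1529 [0.5018 0.0234 0.1487]
waist z [ 0.5181 -0.0015  0.1369]
A mid [ 0.5167 -0.0015  0.1464] len 0.0582 az -59.1
B disc z med/80/max 0.1419 0.1438 0.1478 [0.4496 0.0405 0.1419]
B disc z med/80/max 0.1556 0.1573 0.1614 [ 0.4646 -0.0142  0.1556]
waist z [0.4589 0.0137 0.1391]
B mid [0.4571 0.0131 0.1488] len 0.0584 az 105.3
```

Spool A lies level and spool B is tilted about 13° against it. B's upper disc sits beside A's waist, so a finger can't fit there. A's free end disc (55 mm) is clear, so I'll grip that one and locate it precisely.

Run:
```python
from h import *
Q=[]
for n,b in(('top10',(150,370,220,440)),('scene10',(170,290,240,380))):
    d=load(n); m=reds(d,b); P=cloud(d); q=P[m>0]; q=q[(q[:,2]>.095)]
    for az in (-56,-59,-62):
        a=np.radians(az); ax=np.array([np.cos(a),np.sin(a)]); jw=np.array([-ax[1],ax[0]])
        r=q[:,:2]-[.517,-.0015]; X=r@ax; Y=r@jw
        k=(X>21)&0 if 0 else (X>.021)&(X<.05)&(abs(Y)<.036)
        print(n,az,"end X",np.percentile(X[k],[90,97,99.5]).round(4),"Y",np.percentile(Y[k],[1,3,97,99]).round(4),"ridge Y",np.median(Y[k&(q[:,2]>np.percentile(q[k,2],80))]).round(4),"ztop",np.percentile(q[k,2],[80,95]).round(4))
        k2=(abs(X)<.012)&(abs(Y)<.02); print("   waist Y ridge",np.median(Y[k2&(q[:,2]>np.percentile(q[k2,2],75))]).round(4))
```

```text
top10 -56 end X [0.0429 0.0451 0.0462] Y [-0.0223 -0.021   0.0282  0.0308] ridge Y 0.0039 ztop [0.1447 0.1472]
   waist Y ridge 0.0049
top10 -59 end X [0.0428 0.0448 0.0461] Y [-0.0206 -0.0195  0.0296  0.032 ] ridge Y 0.0054 ztop [0.1447 0.1472]
   waist Y ridge 0.0052
top10 -62 end X [0.0428 0.0449 0.0462] Y [-0.019  -0.0177  0.0314  0.0334] ridge Y 0.0071 ztop [0.1447 0.1472]
   waist Y ridge 0.005
scene10 -56 end X [0.0444 0.0463 0.0466] Y [-0.0113 -0.0094  0.0291  0.0304] ridge Y 0.0055 ztop [0.145  0.1468]
   waist Y ridge 0.0083
scene10 -59 end X [0.0437 0.0456 0.0459] Y [-0.0093 -0.0074  0.0313  0.032 ] ridge Y 0.0075 ztop [0.145  0.1468]
   waist Y ridge 0.0082
scene10 -62 end X [0.0434 0.0448 0.0458] Y [-0.0075 -0.0056  0.0332  0.0336] ridge Y 0.0102 ztop [0.145  0.1468]
   waist Y ridge 0.0081
```

```bash
python3 -c "
from h import *
plan([.36,-.34,.30],orient(5,8),5)"
```

```text
t 11.33 TCP [ 0.341  -0.3866  0.1725] F,L 0.4208 -0.2978 z [ 0.401 -0.102 -0.91 ] w 0.0853 ft [ 0.6 -0.4  0.7] q [ 1.18  0.22 -0.25  2.21 -0.52  0.43  1.15]
now-axes shift mm [  48.9   59.9 -113.2] turn deg [19.4  2.4 -7.7]
0 [  9.8  12.  -22.6] [ 3.87  0.49 -1.55]
1 [  9.7  10.7 -23.3] [ 3.87  0.49 -1.55]
2 [  9.6   9.3 -23.9] [ 3.87  0.49 -1.55]
3 [  9.6   8.  -24.4] [ 3.87  0.49 -1.55]
4 [  9.6   6.6 -24.8] [ 3.87  0.49 -1.55]
```

```bash
python3 -m jog '[{"x":5,"y":8,"z":-26,"ax":3.5,"ay":0.5,"az":-1.5},{"x":10,"y":10,"z":-26,"ax":3.9,"ay":0.5,"az":-1.5},{"x":10,"y":9,"z":-25,"ax":3.9,"ay":0.5,"az":-1.5},{"x":12,"y":8,"z":-24,"ax":3.9,"ay":0.5,"az":-1.6},{"x":15,"y":7,"z":-20,"ax":3.9,"ay":0.5,"az":-1.6}]'
python3 -c "
from h import *
plan([.539,-.0275,.22],orient(0,44.3),11)"
```

```text
time_s: 11.75
position: [0.3445, -0.3349, 0.3011]
tcp_rot: [0.744, 0.668, 0.024, 0.024]
ft_force: [0.7, -0.9, -0.9]
gripper_width: 0.0854
t 11.75 TCP [ 0.3445 -0.3349  0.3011] F,L 0.4122 -0.2466 z [ 0.069 -0.004 -0.998] w 0.0854 ft [ 0.7 -0.9 -0.9] q [ 0.9   0.09 -0.18  1.95 -0.03  1.05  0.63]
now-axes shift mm [326.1 154.5  93.1] turn deg [  3.9   1.1 -37.1]
0 [29.6 14.   8.5] [ 0.35  0.1  -3.38]
1 [28.8 15.8  8.4] [ 0.35  0.1  -3.38]
2 [27.8 17.5  8.4] [ 0.35  0.1  -3.38]
3 [26.7 19.2  8.3] [ 0.35  0.1  -3.38]
4 [25.5 20.8  8.2] [ 0.35  0.1  -3.38]
5 [24.2 22.3  8.1] [ 0.35  0.1  -3.38]
6 [22.8 23.7  8. ] [ 0.35  0.1  -3.38]
7 [21.4 25.1  7.9] [ 0.35  0.1  -3.38]
8 [19.8 26.3  7.8] [ 0.35  0.1  -3.38]
9 [18.2 27.5  7.7] [ 0.35  0.1  -3.38]
10 [16.6 28.6  7.5] [ 0.35  0.1  -3.38]
```

```bash
python3 -m jog '[{"x":30,"y":14,"z":7,"ax":0.4,"ay":0.1,"az":-3.4},{"x":29,"y":16,"z":7,"ax":0.4,"ay":0.1,"az":-3.4},{"x":28,"y":17,"z":7,"ax":0.4,"ay":0.1,"az":-3.4},{"x":27,"y":19,"z":7,"ax":0.4,"ay":0.1,"az":-3.4},{"x":25,"y":21,"z":7,"ax":0.4,"ay":0.1,"az":-3.4},{"x":24,"y":22,"z":7,"ax":0.4,"ay":0.1,"az":-3.4},{"x":23,"y":24,"z":7,"ax":0.4,"ay":0.1,"az":-3.4},{"x":21,"y":25,"z":7,"ax":0.4,"ay":0.1,"az":-3.4},{"x":20,"y":26,"z":7,"ax":0.3,"ay":0.1,"az":-3.4},{"x":18,"y":27,"z":7,"ax":0.3,"ay":0.1,"az":-3.4},{"x":16,"y":26,"z":7,"ax":0.3,"ay":0.1,"az":-3.4}]'
python3 -c "
from h import *
plan([.539,-.0275,.22],orient(0,44.3),1)"
```

```text
time_s: 12.67
position: [0.5422, -0.0163, 0.234]
tcp_rot: [0.478, 0.878, -0.004, 0.005]
ft_force: [0.5, -0.7, -0.6]
gripper_width: 0.0854
t 12.67 TCP [ 0.5422 -0.0163  0.234 ] F,L 0.5314 0.1089 z [ 0.004 -0.012 -1.   ] w 0.0854 ft [ 0.5 -0.7 -0.6] q [ 0.38  0.33 -0.51  1.84  0.21  1.01  0.36]
now-axes shift mm [-7.5 -8.7 14.1] turn deg [-0.2  0.7  1.9]
0 [-7.5 -8.7 14.1] [-0.16  0.74  1.87]
```

```bash
python3 -m jog '[{"x":-4,"y":-4.5,"z":12,"ax":0,"ay":0.4,"az":1},{"x":-4,"y":-4.5,"z":16,"ax":0,"ay":0.4,"az":1},{"x":0,"y":0,"z":15,"ax":0,"ay":0,"az":0},{"x":0,"y":0,"z":8,"ax":0,"ay":0,"az":0}]'
python3 -c "
from h import *
plan([.539,-.0275,.098],orient(0,44.3),1)
d=snap('scene','12')
cv2.imwrite('pics/12.png',cv2.resize(d['frame'][130:290,220:390,::-1],None,fx=4,fy=3.5,interpolation=2))"
```

```text
time_s: 13.0
position: [0.5418, -0.0162, 0.1799]
tcp_rot: [0.486, 0.874, 0.003, -0.002]
ft_force: [-1.2, -0.4, 0.1]
gripper_width: 0.0858
t 13.0 TCP [ 0.5418 -0.0162  0.1799] F,L 0.531 0.1089 z [-0.001  0.008 -1.   ] w 0.0858 ft [-1.2 -0.4  0.1] q [ 0.37  0.4  -0.49  1.89  0.23  0.91  0.33]
now-axes shift mm [-8.7 -8.6 81.8] turn deg [ 0.2 -0.4  0.9]
0 [-8.7 -8.6 81.8] [ 0.16 -0.41  0.85]
```

View pics/12.png

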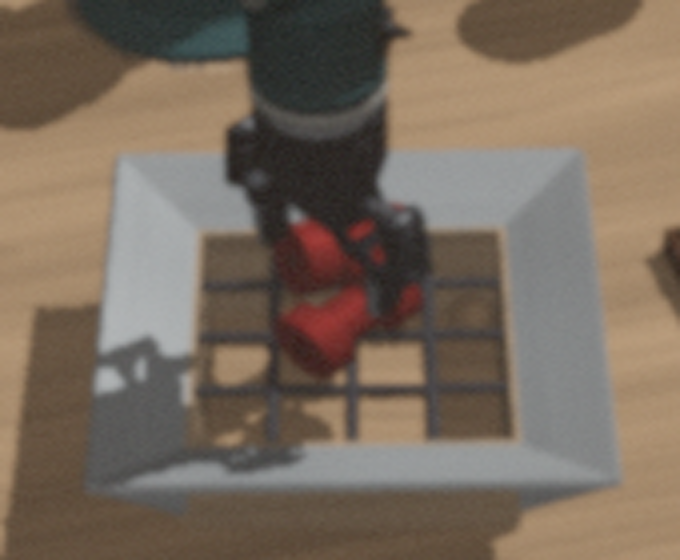

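```bash
python3 -m jog '[{"x":-4.5,"y":-4.5,"z":4,"ax":0,"ay":-0.3,"az":0.5},{"x":-4.5,"y":-4.5,"z":4,"ax":0,"ay":0,"az":0.3}]'
python3 -c "
from h import *
plan([.539,-.0275,.098],orient(0,44.3),1)"
```

```text
time_s: 13.22
position: [0.5381, -0.0282, 0.1706]
tcp_rot: [0.492, 0.871, 0.002, -0.001]
ft_force: [-0.3, -1.2, -0.2]
gripper_width: 0.0858
t 13.22 TCP [ 0.5381 -0.0282  0.1706] F,L 0.5301 0.0963 z [-0.     0.004 -1.   ] w 0.0858 ft [-0.3 -1.2 -0.2] q [ 0.38  0.41 -0.48  1.9   0.24  0.88  0.33]
now-axes shift mm [-0.1  1.  72.6] turn deg [ 0.1 -0.2  0.1]
0 [-0.1  1.  72.6] [ 0.1  -0.19  0.09]
```

```bash
python3 -m jog '[{"x":0,"y":0.5,"z":12,"ax":0,"ay":0,"az":0},{"x":0,"y":0,"z":15,"ax":0,"ay":0,"az":0},{"x":0,"y":0,"z":15,"ax":0,"ay":0,"az":0},{"x":0,"y":0,"z":10,"ax":0,"ay":0,"az":0},{"x":0,"y":0,"z":5,"ax":0,"ay":0,"az":0}]'
python3 -c "
from h import *
plan([.539,-.0275,.098],orient(0,44.3),1)
d=snap('scene','13')
cv2.imwrite('pics/13.png',cv2.resize(d['frame'][130:290,220:390,::-1],None,fx=4,fy=3.5,interpolation=2))"
```

```text
time_s: 13.63
position: [0.54, -0.0327, 0.1123]
tcp_rot: [0.495, 0.869, 0.002, 0.003]
ft_force: [1.7, 0.3, 0.4]
gripper_width: 0.0853
t 13.63 TCP [ 0.54   -0.0327  0.1123] F,L 0.5331 0.0924 z [ 0.006  0.001 -1.   ] w 0.0853 ft [1.7 0.3 0.4] q [ 0.36  0.49 -0.44  1.94  0.3   0.76  0.28]
now-axes shift mm [ 5.1  1.7 14.3] turn deg [ 0.3  0.2 -0.3]
0 [ 5.1  1.7 14.3] [ 0.33  0.15 -0.34]
```

View pics/13.png

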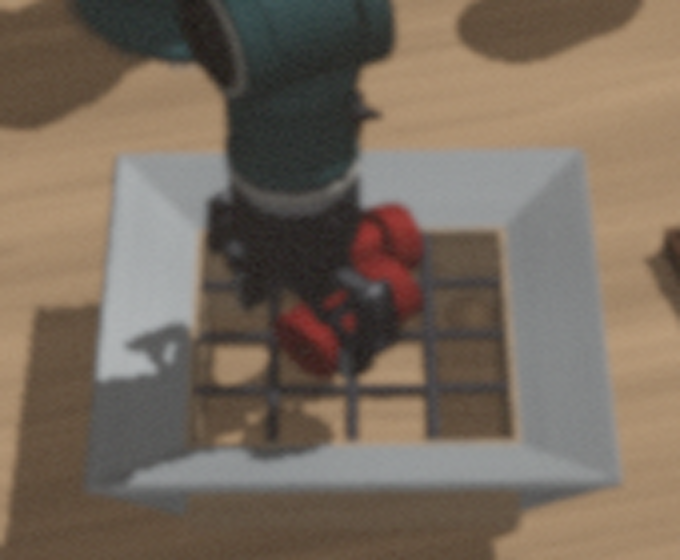

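```bash
python3 -c "
from h import *
d=load('scene13')
def c(X): u,v=proj(d,X); return np.round([(u-220)*4,(v-130)*3.5])
s=read_state(); R=Ro.from_quat(s['tcp_rot']).as_matrix(); p=s['position']
print('finger inner tip +y',c(p+R@[0,.043,-.013]),'-y',c(p+R@[0,-.043,-.013]))
a=np.radians(-59); ax=np.array([np.cos(a),np.sin(a),0]); C=np.array([.539,-.0274,.118])
print('disc',c(C),'end face',c(C+.011*ax),'spool mid',c(C-.031*ax),'other',c(C-.062*ax))"
```

```text
finger inner tip +y [352. 371.] -y [258. 305.]
disc [313. 342.] end face [301. 350.] spool mid [348. 318.] other [383. 295.]
```

The projections agree: the disc at crop (313,342) lies between the fingertips at (352,371) and (258,305). Final descent, then grip.

```bash
python3 -m jog '[{"x":4,"y":1,"z":6,"ax":0.2,"ay":0.1,"az":-0.2},{"x":4,"y":1,"z":5,"ax":0,"ay":0,"az":0}]'
python3 -c "
from h import *
plan([.539,-.0275,.098],orient(0,44.3),1)"
python3 -m jog '[{"x":0,"y":0,"z":0,"ax":0,"ay":0,"az":0},{"x":0,"y":0,"z":0,"ax":0,"ay":0,"az":0},{"x":0,"y":0,"z":0,"ax":0,"ay":0,"az":0},{"x":0,"y":0,"z":0,"ax":0,"ay":0,"az":0},{"x":0,"y":0,"z":0,"ax":0,"ay":0,"az":0}]' 1 60
python3 -c "
from h import *
plan([.539,-.0275,.098],orient(0,44.3),1)"
```

```text
time_s: 13.85
position: [0.5381, -0.0254, 0.1009]
tcp_rot: [0.494, 0.869, 0.001, 0.001]
ft_force: [-0.6, 0.3, -0.1]
gripper_width: 0.0855
t 13.85 TCP [ 0.5381 -0.0254  0.1009] F,L 0.5295 0.099 z [ 0.003  0.    -1.   ] w 0.0855 ft [-0.6  0.3 -0.1] q [ 0.34  0.51 -0.44  1.95  0.31  0.74  0.25]
now-axes shift mm [-2.2 -0.3  2.9] turn deg [ 0.1  0.1 -0.2]
0 [-2.2 -0.3  2.9] [ 0.14  0.08 -0.23]
time_s: 14.27
position: [0.5378, -0.0237, 0.1013]
tcp_rot: [0.493, 0.87, 0.001, 0.001]
ft_force: [-1.3, 0.6, -0.2]
gripper_width: 0.0533
t 14.27 TCP [ 0.5378 -0.0237  0.1013] F,L 0.5288 0.1007 z [ 0.003 -0.    -1.   ] w 0.0533 ft [-1.3  0.6 -0.2] q [ 0.33  0.5  -0.44  1.95  0.31  0.75  0.25]
now-axes shift mm [-3.9 -0.9  3.3] turn deg [ 0.1  0.1 -0.1]
0 [-3.9 -0.9  3.3] [ 0.13  0.08 -0.07]
```

Gripped at 53 mm, just under the 55 mm disc diameter. I raise the grip force to 90 N and lift.

```bash
python3 -m jog '[{"x":0,"y":0,"z":0,"ax":0,"ay":0,"az":0},{"x":0,"y":0,"z":-6,"ax":0,"ay":0,"az":0},{"x":0,"y":0,"z":-10,"ax":0,"ay":0,"az":0},{"x":0,"y":0,"z":-15,"ax":0,"ay":0,"az":0},{"x":0,"y":0,"z":-20,"ax":0,"ay":0,"az":0},{"x":0,"y":0,"z":-20,"ax":0,"ay":0,"az":0},{"x":0,"y":0,"z":-20,"ax":0,"ay":0,"az":0},{"x":0,"y":0,"z":-15,"ax":0,"ay":0,"az":0}]' 1 90
python3 -c "
from h import *
plan([.4884,.37,.25],orient(0,30),10)
d=snap('scene','14')
cv2.imwrite('pics/14.png',cv2.resize(d['frame'][100:290,220:390,::-1],None,fx=3.5,fy=3,interpolation=2))"
```

```text
time_s: 14.93
position: [0.5358, -0.0235, 0.2128]
tcp_rot: [0.493, 0.87, 0.0, -0.001]
ft_force: [0.6, -0.3, -1.2]
gripper_width: 0.0526
t 14.93 TCP [ 0.5358 -0.0235  0.2128] F,L 0.5269 0.1004 z [-0.001  0.001 -1.   ] w 0.0526 ft [ 0.6 -0.3 -1.2] q [ 0.4   0.35 -0.5   1.87  0.2   0.97  0.34]
now-axes shift mm [361.9 161.7 -36.6] turn deg [-0.  -0.1 14.3]
0 [36.2 16.2 -3.7] [-0.   -0.01  1.43]
1 [36.6 15.3 -3.7] [-0.   -0.01  1.43]
2 [37.  14.4 -3.7] [-0.   -0.01  1.43]
3 [37.3 13.4 -3.7] [-0.   -0.01  1.43]
4 [37.6 12.5 -3.7] [-0.   -0.01  1.43]
5 [37.9 11.6 -3.7] [-0.   -0.01  1.43]
6 [38.2 10.6 -3.7] [-0.   -0.01  1.43]
7 [38.4  9.7 -3.7] [-0.   -0.01  1.43]
8 [38.7  8.7 -3.7] [-0.   -0.01  1.43]
9 [38.9  7.7 -3.7] [-0.   -0.01  1.43]
```

View pics/14.png

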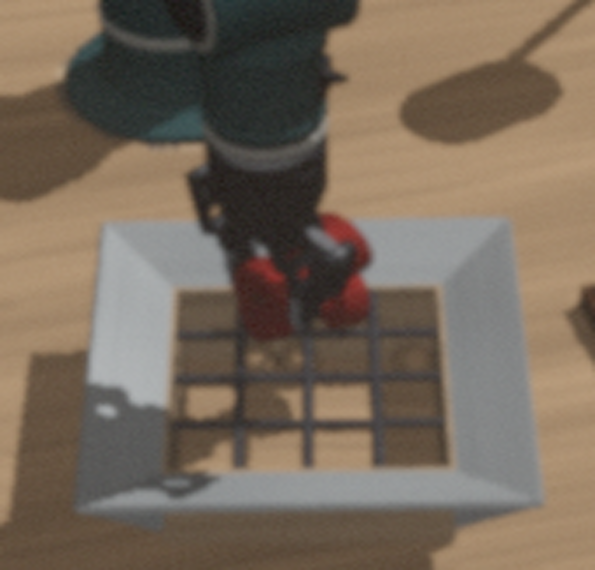

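Spool A is lifted clean with its disc in the jaws at crop (265,295), and B stays on the grate. Carrying A to the dish.

```bash
python3 -m jog '[{"x":20,"y":9,"z":-2,"ax":0,"ay":0,"az":2},{"x":32,"y":14,"z":0,"ax":0,"ay":0,"az":3},{"x":37,"y":14,"z":0,"ax":0,"ay":0,"az":3},{"x":38,"y":12,"z":0,"ax":0,"ay":0,"az":3},{"x":39,"y":10,"z":0,"ax":0,"ay":0,"az":3},{"x":39,"y":8,"z":0,"ax":0,"ay":0,"az":3},{"x":40,"y":6,"z":0,"ax":0,"ay":0,"az":3},{"x":40,"y":4,"z":0,"ax":0,"ay":0,"az":3},{"x":40,"y":2,"z":0,"ax":0,"ay":0,"az":3},{"x":40,"y":0,"z":0,"ax":0,"ay":0,"az":2}]'
python3 -c "
from h import *
plan([.485,.411,.12],orient(0,16),4)"
```

```text
time_s: 15.82
position: [0.5147, 0.353, 0.2244]
tcp_rot: [0.706, 0.708, 0.005, 0.009]
ft_force: [0.0, 1.0, 0.2]
gripper_width: 0.0526
t 15.82 TCP [0.5147 0.353  0.2244] F,L 0.4196 0.4619 z [ 0.019 -0.006 -1.   ] w 0.0526 ft [0.  1.  0.2] q [-0.3   0.48 -0.48  1.66  0.27  1.06 -0.87]
now-axes shift mm [ 58.6 -31.5 103.5] turn deg [ 1.1  0.3 -2.6]
0 [14.7 -7.9 25.9] [ 0.26  0.09 -0.65]
1 [14.7 -7.6 25.9] [ 0.26  0.09 -0.65]
2 [14.7 -7.3 26. ] [ 0.26  0.09 -0.65]
3 [14.8 -7.  26.1] [ 0.26  0.09 -0.65]
```

```bash
python3 -m jog '[{"x":15,"y":-8,"z":20,"ax":0.3,"ay":0.1,"az":-0.6},{"x":15,"y":-8,"z":20,"ax":0.3,"ay":0.1,"az":-0.6},{"x":15,"y":-7,"z":20,"ax":0.3,"ay":0.1,"az":-0.6},{"x":13,"y":-7,"z":20,"ax":0.2,"ay":0,"az":-0.6},{"x":3,"y":-3,"z":16,"ax":0,"ay":0,"az":0},{"x":0,"y":0,"z":10,"ax":0,"ay":0,"az":0}]'
python3 -c "
from h import *
plan([.485,.411,.021],orient(0,16),4)"
```

```text
time_s: 16.32
position: [0.4761, 0.4332, 0.1204]
tcp_rot: [0.686, 0.728, 0.007, -0.003]
ft_force: [-0.5, -1.2, -1.7]
gripper_width: 0.0523
t 16.32 TCP [0.4761 0.4332 0.1204] F,L 0.3637 0.5311 z [ 0.005  0.015 -1.   ] w 0.0523 ft [-0.5 -1.2 -1.7] q [-0.45  0.63 -0.47  1.69  0.34  0.89 -1.  ]
now-axes shift mm [-24.2   7.   99.1] turn deg [ 0.3 -0.8  0.7]
0 [-6.   1.8 24.8] [ 0.08 -0.21  0.18]
1 [-6.   1.8 24.8] [ 0.08 -0.21  0.18]
2 [-5.9  1.9 24.8] [ 0.08 -0.21  0.18]
3 [-5.8  1.9 24.8] [ 0.08 -0.21  0.18]
```

```bash
python3 -m jog '[{"x":-8,"y":2,"z":10,"ax":0,"ay":-0.3,"az":0.2},{"x":-8,"y":2,"z":15,"ax":0,"ay":-0.3,"az":0.2},{"x":-5,"y":2,"z":15,"ax":0,"ay":-0.2,"az":0.2},{"x":0,"y":1,"z":15,"ax":0,"ay":0,"az":0}]'
python3 -c "
from h import *
plan([.485,.411,.021],orient(0,16),4)
d=snap('scene','15')
cv2.imwrite('pics/15.png',cv2.resize(d['frame'][130:290,350:520,::-1],None,fx=4,fy=3.5,interpolation=2))"
```

```text
time_s: 16.65
position: [0.4873, 0.4111, 0.0644]
tcp_rot: [0.69, 0.724, 0.004, 0.003]
ft_force: [0.4, -0.3, -1.1]
gripper_width: 0.0528
t 16.65 TCP [0.4873 0.4111 0.0644] F,L 0.3796 0.5121 z [ 0.009  0.001 -1.   ] w 0.0528 ft [ 0.4 -0.3 -1.1] q [-0.45  0.69 -0.43  1.73  0.39  0.8  -1.01]
now-axes shift mm [-0.  -2.7 43.4] turn deg [ 0.5 -0.1  0. ]
0 [-0.  -0.7 10.8] [ 0.13 -0.01  0.01]
1 [ 0.  -0.6 10.8] [ 0.13 -0.01  0.01]
2 [ 0.  -0.6 10.8] [ 0.13 -0.01  0.01]
3 [ 0.  -0.6 10.8] [ 0.13 -0.01  0.01]
```

View pics/15.png

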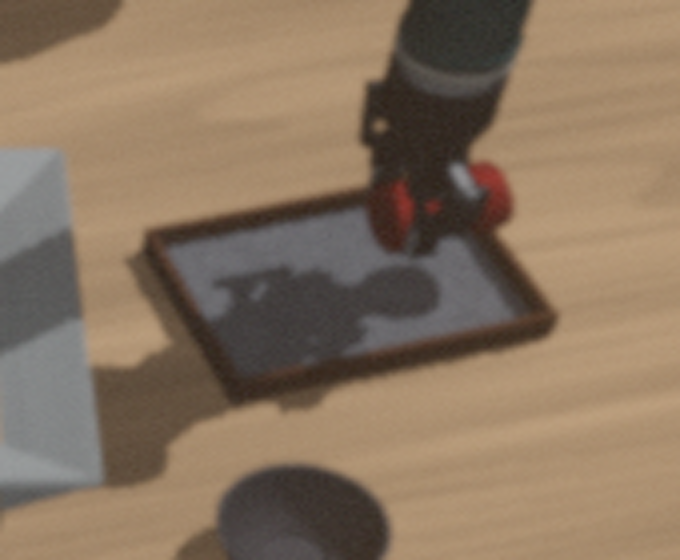

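Spool A is level over the dish's far half, with its discs at crop (392,215) and (490,198). Descending.

```bash
python3 -m jog '[{"x":-1,"y":-1,"z":11,"ax":0.2,"ay":0,"az":0},{"x":-1,"y":-1,"z":11,"ax":0.2,"ay":0,"az":0},{"x":0,"y":0,"z":8,"ax":0,"ay":0,"az":0},{"x":0,"y":0,"z":6,"ax":0,"ay":0,"az":0},{"x":0,"y":0,"z":3,"ax":0,"ay":0,"az":0}]'
python3 -c "
from h import *
plan([.485,.411,.019],orient(0,16),1)"
```

```text
time_s: 17.12
position: [0.4856, 0.4066, 0.0183]
tcp_rot: [0.691, 0.723, -0.001, -0.0]
ft_force: [-0.4, 0.8, -1.0]
gripper_width: 0.0526
t 17.12 TCP [0.4856 0.4066 0.0183] F,L 0.3791 0.5074 z [-0.002 -0.001 -1.   ] w 0.0526 ft [-0.4  0.8 -1. ] q [-0.46  0.76 -0.4   1.74  0.41  0.73 -1.03]
now-axes shift mm [ 4.4 -0.4 -0.7] turn deg [-0.1  0.1 -0.1]
0 [ 4.4 -0.4 -0.7] [-0.1   0.07 -0.14]
```

```bash
python3 -m jog '[{"x":1,"y":0,"z":1.5,"ax":0,"ay":0,"az":0},{"x":1,"y":0,"z":1.5,"ax":0,"ay":0,"az":0}]'
python3 -m jog '[{"x":0,"y":0,"z":0,"ax":0,"ay":0,"az":0},{"x":0,"y":0,"z":0,"ax":0,"ay":0,"az":0},{"x":0,"y":0,"z":0,"ax":0,"ay":0,"az":0},{"x":0,"y":0,"z":0,"ax":0,"ay":0,"az":0},{"x":0,"y":0,"z":-8,"ax":0,"ay":0,"az":0},{"x":0,"y":0,"z":-15,"ax":0,"ay":0,"az":0},{"x":0,"y":0,"z":-25,"ax":0,"ay":0,"az":0},{"x":0,"y":0,"z":-35,"ax":0,"ay":0,"az":0},{"x":0,"y":0,"z":-40,"ax":0,"ay":0,"az":0},{"x":0,"y":0,"z":-40,"ax":0,"ay":0,"az":0}]' -1
python3 -c "
from h import *
for n in('scene','top'): snap(n,'16')
a=load('scene16')['frame'];b=load('top16')['frame']
cv2.imwrite('pics/16.png',np.hstack([cv2.resize(a[150:290,240:520],(400,300)),cv2.resize(b[150:370,80:420],(400,300))])[...,::-1])
plan([.46,.2,.25],orient(0,20),1)"
```

```text
time_s: 17.28
position: [0.4855, 0.4079, 0.0159]
tcp_rot: [0.691, 0.723, -0.002, 0.001]
ft_force: [-4.9, -8.4, 22.5]
gripper_width: 0.0525
time_s: 18.12
position: [0.4818, 0.4074, 0.1827]
tcp_rot: [0.69, 0.724, -0.008, -0.001]
ft_force: [1.2, -0.6, -0.2]
gripper_width: 0.0854
t 18.22 TCP [0.4853 0.4115 0.1895] F,L 0.3776 0.5121 z [-0. -0. -1.] w 0.085 ft [0.4 0.6 0.1] q [-0.4   0.55 -0.5   1.65  0.3   1.02 -0.94]
now-axes shift mm [-210.1  -35.3  -60.4] turn deg [-0.  0. -4.]
0 [-210.1  -35.3  -60.4] [-0.    0.03 -3.98]
```

View pics/16.png

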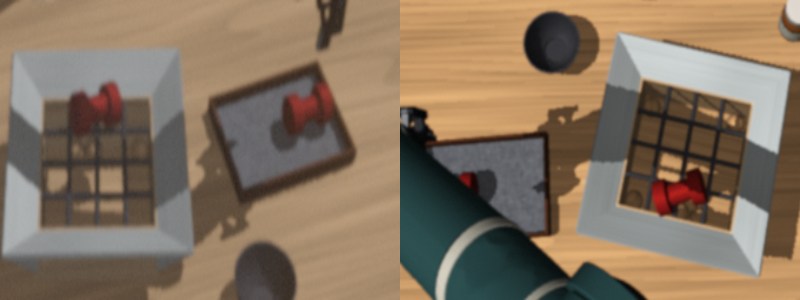

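Spool A rests in the dish at (308,110) in the left panel. Spool B is still on the grate at (95,107) left and (680,190) right. I measure B next.

```bash
python3 - <<'E'
from h import *
C=[]
for n,b in(('top16',(150,370,300,440)),('scene16',(160,290,240,375))):
    d=load(n); m=reds(d,b); P=cloud(d); q=P[m>0]; q=q[(q[:,2]>.098)&(q[:,2]<.18)]
    # axis from hull rect of cloud in the plane
    c,(w,h),an=cv2.minAreaRect(q[:,:2].astype(np.float32)); print(n,len(q),c,w,h,an, "zmax",np.percentile(q[:,2],99))
    r=q[:,:2]-[.458,.0135]
    for az in (100,105,110):
        a=np.radians(az); ax=np.array([np.cos(a),np.sin(a)]); jw=np.array([ax[1],-ax[0]])
        X=r@ax;Y=r@jw; print(az,"X",np.percentile(X,[1,99]).round(4),"Y",np.percentile(Y,[1,99]).round(4))
        for lo,hi in((-.042,-.022),(-.015,.015),(.022,.042)):
            k=(X>lo)&(X<hi); 
            if k.sum()<15: continue
            zt=np.percentile(q[k,2],85); print("   seg",lo,"ztop",np.percentile(q[k,2],[85,97]).round(4),"ridgeY",np.median(Y[k&(q[:,2]>zt)]).round(4),"Yrange",np.percentile(Y[k],[2,98]).round(4))
E
python3 -c "
from h import *
b=load('top16')['frame']; cv2.imwrite('pics/16b.png',cv2.resize(b[200:360,260:420,::-1],(600,600),interpolation=2))"
```

```text
top16 813 (0.45908015966415405, 0.01118084043264389) 0.05127998813986778 0.08558274805545807 12.289725303649902 zmax 0.15856807118216465
100 X [-0.0419  0.0371] Y [-0.0246  0.0249]
   seg -0.042 ztop [0.1566 0.1588] ridgeY 0.0043 Yrange [-0.023   0.0256]
   seg -0.015 ztop [0.1403 0.1428] ridgeY 0.0011 Yrange [-0.0145  0.0163]
   seg 0.022 ztop [0.1436 0.1465] ridgeY 0.0014 Yrange [-0.025   0.0231]
105 X [-0.0409  0.0385] Y [-0.0252  0.0241]
   seg -0.042 ztop [0.1566 0.1588] ridgeY 0.0016 Yrange [-0.0256  0.0229]
   seg -0.015 ztop [0.1403 0.1428] ridgeY 0.0008 Yrange [-0.0144  0.0173]
   seg 0.022 ztop [0.1435 0.1464] ridgeY 0.0034 Yrange [-0.0231  0.0255]
110 X [-0.0424  0.0397] Y [-0.0276  0.0257]
   seg -0.042 ztop [0.1566 0.1589] ridgeY -0.0017 Yrange [-0.0283  0.0203]
   seg -0.015 ztop [0.1403 0.1431] ridgeY 0.0 Yrange [-0.0148  0.0185]
   seg 0.022 ztop [0.1436 0.1466] ridgeY 0.0059 Yrange [-0.0204  0.0261]
scene16 172 (0.463442325592041, 0.01844712719321251) 0.03798484802246094 0.07452448457479477 8.18422794342041 zmax 0.14829736541094657
100 X [-0.0294  0.0406] Y [-0.0088  0.0249]
   seg -0.015 ztop [0.14   0.1422] ridgeY 0.0067 Yrange [-0.0049  0.0172]
   seg 0.022 ztop [0.1429 0.1449] ridgeY 0.0032 Yrange [-0.0072  0.0249]
105 X [-0.0309  0.0398] Y [-0.0066  0.0269]
   seg -0.015 ztop [0.14   0.1422] ridgeY 0.0064 Yrange [-0.0018  0.0176]
   seg 0.022 ztop [0.143 0.145] ridgeY 0.0045 Yrange [-0.0049  0.0267]
110 X [-0.0322  0.0387] Y [-0.0044  0.0291]
   seg -0.015 ztop [0.14   0.1421] ridgeY 0.006 Yrange [-0.0022  0.0179]
   seg 0.022 ztop [0.143  0.1447] ridgeY 0.006 Yrange [-0.0023  0.0288]
```

View pics/16b.png

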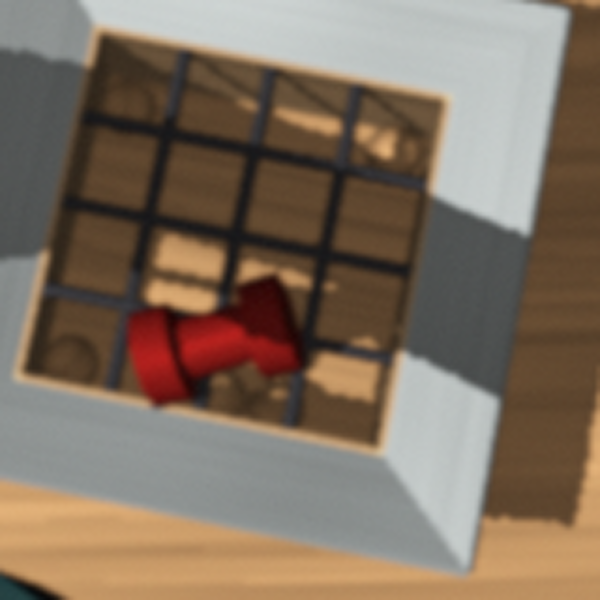

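Spool B rests on the grate with its waist at crop (215,340), its raised disc at (275,325) and its low disc at (155,355). Nothing is beside the waist now. I approach with the jaws at azimuth 15°, partly open.

```bash
python3 -c "
from h import *
plan([.460,.0137,.22],orient(0,28.3),11)"
```

```text
t 18.22 TCP [0.4853 0.4115 0.1895] F,L 0.3776 0.5121 z [-0. -0. -1.] w 0.085 ft [0.4 0.6 0.1] q [-0.4   0.55 -0.5   1.65  0.3   1.02 -0.94]
now-axes shift mm [-396.1  -44.2  -30.3] turn deg [ -0.    0.  -12.3]
0 [-36.   -4.   -2.8] [-0.    0.   -1.12]
1 [-35.9  -4.7  -2.8] [-0.    0.   -1.12]
2 [-35.8  -5.4  -2.8] [-0.    0.   -1.12]
3 [-35.7  -6.1  -2.8] [-0.    0.   -1.12]
4 [-35.6  -6.8  -2.8] [-0.    0.   -1.12]
5 [-35.5  -7.5  -2.8] [-0.    0.   -1.12]
6 [-35.3  -8.2  -2.8] [-0.    0.   -1.12]
7 [-35.1  -8.9  -2.8] [-0.    0.   -1.12]
8 [-35.   -9.6  -2.8] [-0.    0.   -1.12]
9 [-34.8 -10.2  -2.8] [-0.    0.   -1.12]
10 [-34.6 -10.9  -2.8] [-0.    0.   -1.12]
```

```bash
python3 -m jog '[{"x":-30,"y":-4,"z":-12,"ax":0,"ay":0,"az":-1.1},{"x":-36,"y":-5,"z":-10,"ax":0,"ay":0,"az":-1.1},{"x":-36,"y":-5,"z":-6,"ax":0,"ay":0,"az":-1.1},{"x":-36,"y":-6,"z":-3,"ax":0,"ay":0,"az":-1.1},{"x":-36,"y":-7,"z":-2,"ax":0,"ay":0,"az":-1.1},{"x":-36,"y":-8,"z":-2,"ax":0,"ay":0,"az":-1.1},{"x":-35,"y":-8,"z":-2,"ax":0,"ay":0,"az":-1.1},{"x":-35,"y":-9,"z":-2,"ax":0,"ay":0,"az":-1.1},{"x":-35,"y":-10,"z":-2,"ax":0,"ay":0,"az":-1.1},{"x":-35,"y":-10,"z":-2,"ax":0,"ay":0,"az":-1.1},{"x":-30,"y":-10,"z":0,"ax":0,"ay":0,"az":-1.1}]' -0.3
python3 -c "
from h import *
plan([.460,.0137,.15],orient(0,28.3),4)"
```

```text
time_s: 19.13
position: [0.4591, 0.0177, 0.2442]
tcp_rot: [0.599, 0.801, 0.009, 0.005]
ft_force: [0.8, -0.7, -0.6]
gripper_width: 0.0554
t 19.13 TCP [0.4591 0.0177 0.2442] F,L 0.4427 0.1229 z [ 0.018  0.009 -1.   ] w 0.0554 ft [ 0.8 -0.7 -0.6] q [ 0.34  0.16 -0.48  2.02  0.08  0.96  0.1 ]
now-axes shift mm [-4.5 -2.2 94.2] turn deg [ 1.2 -0.2  1.4]
0 [-1.1 -0.5 23.5] [ 0.29 -0.06  0.36]
1 [-1.1 -0.4 23.5] [ 0.29 -0.06  0.36]
2 [-1.1 -0.3 23.5] [ 0.29 -0.06  0.36]
3 [-1.1 -0.2 23.5] [ 0.29 -0.06  0.36]
```

```bash
python3 -m jog '[{"x":-1,"y":-0.5,"z":20,"ax":0.3,"ay":0,"az":0.4},{"x":-1,"y":-0.5,"z":22,"ax":0.3,"ay":0,"az":0.4},{"x":-1,"y":-0.3,"z":22,"ax":0.3,"ay":0,"az":0.4},{"x":-1,"y":0,"z":15,"ax":0.3,"ay":0,"az":0.2},{"x":0,"y":0,"z":5,"ax":0,"ay":0,"az":0}]'
python3 -c "
from h import *
plan([.460,.0137,.100],orient(0,28.3),1)
d=snap('scene','17')
cv2.imwrite('pics/17.png',cv2.resize(d['frame'][130:290,220:390,::-1],None,fx=4,fy=3.5,interpolation=2))"
```

```text
time_s: 19.55
position: [0.4621, 0.0025, 0.1643]
tcp_rot: [0.615, 0.788, 0.002, 0.006]
ft_force: [-0.5, 1.3, 0.8]
gripper_width: 0.0557
t 19.55 TCP [0.4621 0.0025 0.1643] F,L 0.4491 0.1087 z [ 0.011 -0.004 -1.   ] w 0.0557 ft [-0.5  1.3  0.8] q [ 0.31  0.28 -0.44  2.09  0.17  0.79  0.  ]
now-axes shift mm [11.8  0.1 64.3] turn deg [ 0.6  0.4 -1. ]
0 [11.8  0.1 64.3] [ 0.58  0.36 -0.96]
```

View pics/17.png

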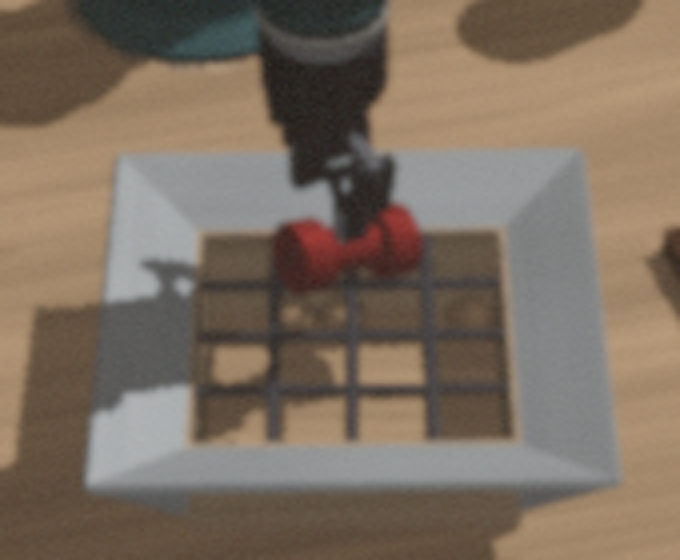

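The spool's waist is at crop (355,250), and the finger is above and behind it. There is an 11.8 mm error along tool x, which I correct before going down.

```bash
python3 -m jog '[{"x":6,"y":0,"z":0,"ax":0.3,"ay":0.2,"az":-0.5},{"x":6,"y":0,"z":0,"ax":0.2,"ay":0.1,"az":-0.5},{"x":0,"y":0,"z":0,"ax":0,"ay":0,"az":0}]'
python3 -c "
from h import *
plan([.460,.0137,.100],orient(0,28.3),1)"
```

```text
time_s: 19.85
position: [0.4594, 0.0163, 0.1665]
tcp_rot: [0.607, 0.795, 0.001, 0.001]
ft_force: [0.1, -0.0, -0.4]
gripper_width: 0.0558
t 19.85 TCP [0.4594 0.0163 0.1665] F,L 0.4433 0.1215 z [ 0.003  0.    -1.   ] w 0.0558 ft [ 0.1 -0.  -0.4] q [ 0.29  0.28 -0.45  2.09  0.17  0.8   0.  ]
now-axes shift mm [-2.6 -0.3 66.5] turn deg [0.2 0.  0.2]
0 [-2.6 -0.3 66.5] [0.18 0.04 0.23]
```

```bash
python3 -m jog '[{"x":1,"y":0,"z":10,"ax":0.1,"ay":0,"az":0.1},{"x":1,"y":0,"z":12,"ax":0,"ay":0,"az":0},{"x":1,"y":0,"z":12,"ax":0,"ay":0,"az":0},{"x":0,"y":0,"z":5,"ax":0,"ay":0,"az":0}]'
python3 -c "
from h import *
plan([.460,.0137,.100],orient(0,28.3),1)"
```

```text
time_s: 20.18
position: [0.462, 0.0212, 0.1294]
tcp_rot: [0.607, 0.795, 0.003, 0.005]
ft_force: [-0.3, 0.0, -0.7]
gripper_width: 0.0558
t 20.18 TCP [0.462  0.0212 0.1294] F,L 0.4447 0.1269 z [ 0.012 -0.001 -1.   ] w 0.0558 ft [-0.3  0.  -0.7] q [ 0.26  0.34 -0.43  2.12  0.22  0.71 -0.06]
now-axes shift mm [-6.6 -4.2 29.4] turn deg [0.6 0.2 0.3]
0 [-6.6 -4.2 29.4] [0.63 0.22 0.29]
```

```bash
python3 -m jog '[{"x":-3.5,"y":-2,"z":0,"ax":0.3,"ay":0.1,"az":0.1},{"x":-3,"y":-2,"z":3,"ax":0.3,"ay":0.1,"az":0.1},{"x":0,"y":0,"z":5,"ax":0,"ay":0,"az":0}]'
python3 -c "
from h import *
plan([.460,.0137,.100],orient(0,28.3),1)
d=snap('scene','18')
cv2.imwrite('pics/18.png',cv2.resize(d['frame'][130:290,220:390,::-1],None,fx=4,fy=3.5,interpolation=2))"
```

```text
time_s: 20.43
position: [0.4598, 0.0139, 0.121]
tcp_rot: [0.608, 0.794, -0.0, -0.0]
ft_force: [-0.2, -0.2, 0.3]
gripper_width: 0.0552
t 20.43 TCP [0.4598 0.0139 0.121 ] F,L 0.4443 0.1193 z [-0. -0. -1.] w 0.0552 ft [-0.2 -0.2  0.3] q [ 0.27  0.36 -0.43  2.12  0.22  0.71 -0.05]
now-axes shift mm [-0.2  0.1 21. ] turn deg [-0.   0.   0.2]
0 [-0.2  0.1 21. ] [-0.01  0.    0.16]
```

View pics/18.png

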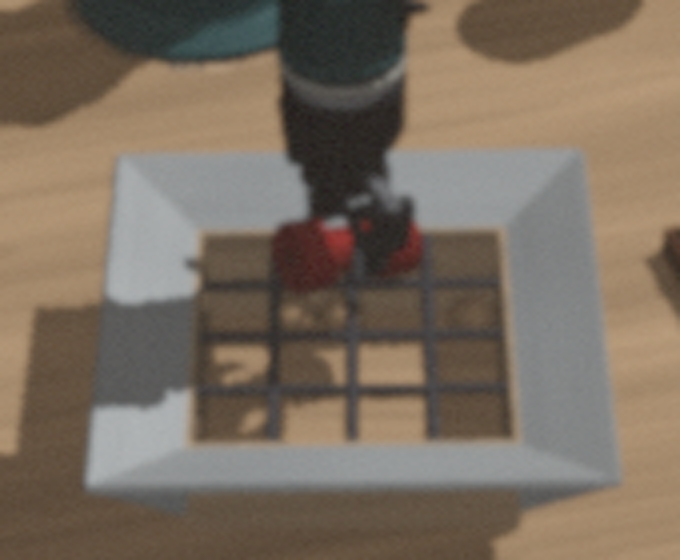

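The finger enters the gap between the discs, at crop (375,240). I lower the remaining 20 mm slowly and grip.

```bash
python3 -m jog '[{"x":0,"y":0,"z":6,"ax":0,"ay":0,"az":0},{"x":0,"y":0,"z":6,"ax":0,"ay":0,"az":0},{"x":-0.5,"y":0,"z":5,"ax":0,"ay":0,"az":0},{"x":-0.5,"y":0,"z":3,"ax":0,"ay":0,"az":0}]'
python3 -c "
from h import *
plan([.460,.0137,.100],orient(0,28.3),1)"
python3 -m jog '[{"x":0,"y":0,"z":0,"ax":0,"ay":0,"az":0},{"x":0,"y":0,"z":0,"ax":0,"ay":0,"az":0},{"x":0,"y":0,"z":0,"ax":0,"ay":0,"az":0},{"x":0,"y":0,"z":0,"ax":0,"ay":0,"az":0},{"x":0,"y":0,"z":0,"ax":0,"ay":0,"az":0}]' 1 60
python3 -c "
from h import *
plan([.460,.0137,.100],orient(0,28.3),1)"
```

```text
time_s: 20.82
position: [0.4605, 0.0126, 0.0991]
tcp_rot: [0.608, 0.794, 0.0, 0.0]
ft_force: [0.3, -0.7, -0.3]
gripper_width: 0.0555
t 20.82 TCP [0.4605 0.0126 0.0991] F,L 0.4452 0.1182 z [ 0.001  0.    -1.   ] w 0.0555 ft [ 0.3 -0.7 -0.3] q [ 0.25  0.39 -0.41  2.13  0.25  0.66 -0.07]
now-axes shift mm [ 1.2 -0.2 -0.9] turn deg [0.1 0.  0.1]
0 [ 1.2 -0.2 -0.9] [0.05 0.01 0.1 ]
time_s: 21.23
position: [0.4616, 0.0131, 0.0995]
tcp_rot: [0.608, 0.794, 0.001, 0.001]
ft_force: [0.3, 0.6, -0.6]
gripper_width: 0.0325
t 21.23 TCP [0.4616 0.0131 0.0995] F,L 0.4462 0.1189 z [ 0.003  0.    -1.   ] w 0.0325 ft [ 0.3  0.6 -0.6] q [ 0.25  0.39 -0.41  2.13  0.25  0.66 -0.07]
now-axes shift mm [ 1.  -1.4 -0.5] turn deg [0.1 0.  0.1]
0 [ 1.  -1.4 -0.5] [0.14 0.03 0.14]
```

Gripped at 32.5 mm (the waist is 34 mm). Lifting.

```bash
python3 -m jog '[{"x":0,"y":0,"z":0,"ax":0,"ay":0,"az":0},{"x":0,"y":0,"z":-6,"ax":0,"ay":0,"az":0},{"x":0,"y":0,"z":-12,"ax":0,"ay":0,"az":0},{"x":0,"y":0,"z":-18,"ax":0,"ay":0,"az":0},{"x":0,"y":0,"z":-22,"ax":0,"ay":0,"az":0},{"x":0,"y":0,"z":-22,"ax":0,"ay":0,"az":0},{"x":0,"y":0,"z":-22,"ax":0,"ay":0,"az":0},{"x":0,"y":0,"z":-15,"ax":0,"ay":0,"az":0}]' 1 80
python3 -c "
from h import *
plan([.4884,.325,.21],orient(0,16),9)
d=snap('scene','19')
cv2.imwrite('pics/19.png',cv2.resize(d['frame'][100:290,220:390,::-1],None,fx=3.5,fy=3,interpolation=2))"
```

```text
time_s: 21.9
position: [0.458, 0.0136, 0.2193]
tcp_rot: [0.607, 0.795, -0.001, -0.003]
ft_force: [0.9, 0.1, -0.8]
gripper_width: 0.0325
t 21.9 TCP [0.458  0.0136 0.2193] F,L 0.4426 0.1186 z [-0.007  0.002 -1.   ] w 0.0325 ft [ 0.9  0.1 -0.8] q [ 0.33  0.2  -0.48  2.04  0.11  0.93  0.06]
now-axes shift mm [292.4 111.3   9.7] turn deg [-0.4 -0.2 12.5]
0 [32.5 12.4  1.1] [-0.04 -0.02  1.39]
1 [32.8 11.6  1.1] [-0.04 -0.02  1.39]
2 [33.1 10.8  1.1] [-0.04 -0.02  1.39]
3 [33.3 10.   1.1] [-0.04 -0.02  1.39]
4 [33.5  9.1  1.1] [-0.04 -0.02  1.39]
5 [33.8  8.3  1.1] [-0.04 -0.02  1.39]
6 [33.9  7.5  1.1] [-0.04 -0.02  1.39]
7 [34.1  6.7  1. ] [-0.04 -0.02  1.39]
8 [34.3  5.8  1. ] [-0.04 -0.02  1.39]
```

View pics/19.png

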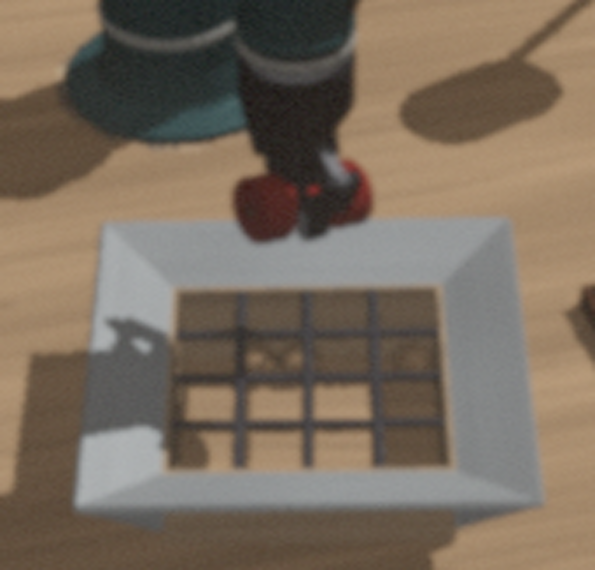

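Spool B is held by its waist and clear of the grate, at crop (300,200). I carry it to the dish's near half.

```bash
python3 -m jog '[{"x":18,"y":7,"z":0,"ax":0,"ay":0,"az":1},{"x":30,"y":11,"z":0,"ax":0,"ay":0,"az":1.5},{"x":35,"y":11,"z":0,"ax":0,"ay":0,"az":1.5},{"x":35,"y":10,"z":0,"ax":0,"ay":0,"az":1.5},{"x":35,"y":9,"z":0,"ax":0,"ay":0,"az":1.5},{"x":35,"y":8,"z":0,"ax":0,"ay":0,"az":1.5},{"x":35,"y":7,"z":0,"ax":0,"ay":0,"az":1.5},{"x":32,"y":6,"z":0,"ax":0,"ay":0,"az":1.5},{"x":22,"y":5,"z":0,"ax":0,"ay":0,"az":1}]'
python3 -c "
from h import *
plan([.485,.325,.10],orient(0,16)*Ro.from_euler('y',11,degrees=True),6)"
```

```text
time_s: 22.7
position: [0.4918, 0.3031, 0.2246]
tcp_rot: [0.7, 0.714, 0.001, 0.002]
ft_force: [-0.7, -0.0, -0.4]
gripper_width: 0.0323
t 22.7 TCP [0.4918 0.3031 0.2246] F,L 0.4089 0.4081 z [ 0.004 -0.002 -1.   ] w 0.0323 ft [-0.7 -0.  -0.4] q [-0.2   0.41 -0.53  1.77  0.24  1.03 -0.8 ]
now-axes shift mm [ 22.4  -6.9 124.5] turn deg [ 0.4 11.1 -1.5]
0 [ 3.7 -1.2 20.8] [ 0.07  1.86 -0.26]
1 [ 3.1 -1.1 20.9] [ 0.07  1.86 -0.26]
2 [ 2.4 -1.1 21. ] [ 0.07  1.86 -0.26]
3 [ 1.7 -1.  21. ] [ 0.07  1.86 -0.26]
4 [ 1.  -1.  21.1] [ 0.07  1.86 -0.26]
5 [ 0.4 -1.  21.1] [ 0.07  1.86 -0.26]
```

```bash
python3 -m jog '[{"x":3,"y":-1,"z":15,"ax":0,"ay":1.8,"az":-0.2},{"x":3,"y":-1,"z":20,"ax":0,"ay":1.8,"az":-0.2},{"x":2,"y":-1,"z":20,"ax":0,"ay":1.8,"az":-0.2},{"x":1,"y":-1,"z":20,"ax":0,"ay":1.8,"az":-0.2},{"x":0,"y":-1,"z":20,"ax":0,"ay":1.8,"az":-0.2},{"x":0,"y":-1,"z":10,"ax":0,"ay":1.8,"az":-0.2},{"x":0,"y":0,"z":0,"ax":0,"ay":0,"az":0}]'
python3 -c "
from h import *
plan([.485,.325,.022],orient(0,16)*Ro.from_euler('y',11,degrees=True),6)
for n in('scene','top'): snap(n,'20')
d=load('scene20')
cv2.imwrite('pics/20.png',cv2.resize(d['frame'][130:290,350:520,::-1],None,fx=4,fy=3.5,interpolation=2))"
```

```text
time_s: 23.28
position: [0.4828, 0.3331, 0.1173]
tcp_rot: [0.683, 0.723, 0.072, -0.071]
ft_force: [0.6, -0.2, -0.8]
gripper_width: 0.032
t 23.28 TCP [0.4828 0.3331 0.1173] F,L 0.3932 0.4352 z [-0.003  0.201 -0.98 ] w 0.032 ft [ 0.6 -0.2 -0.8] q [-0.12  0.55 -0.58  1.9   0.19  0.66 -0.7 ]
now-axes shift mm [-27.2   1.   91.7] turn deg [ 0.4 -0.6  0.6]
0 [-4.5  0.2 15.3] [ 0.06 -0.1   0.09]
1 [-4.5  0.2 15.3] [ 0.06 -0.1   0.09]
2 [-4.5  0.2 15.3] [ 0.06 -0.1   0.09]
3 [-4.5  0.2 15.3] [ 0.06 -0.1   0.09]
4 [-4.4  0.3 15.3] [ 0.06 -0.1   0.09]
5 [-4.4  0.3 15.3] [ 0.06 -0.1   0.09]
```

View pics/20.png

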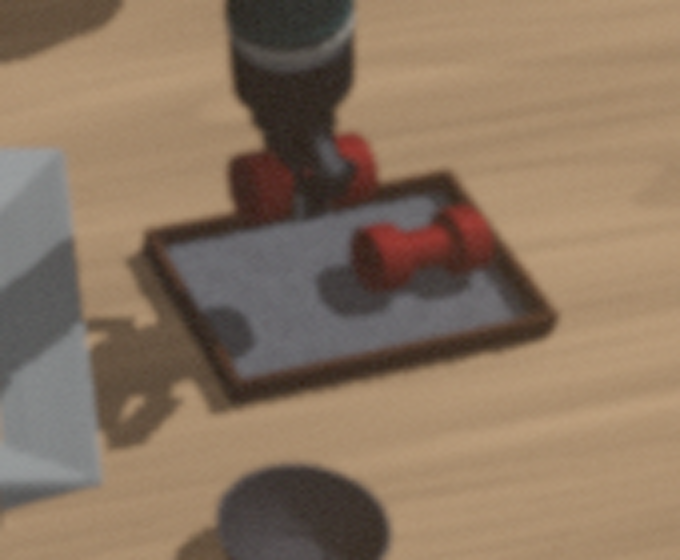

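A lies settled in the dish at crop (425,245), and B hangs roughly level over the near half at (300,180). Lowering B.

```bash
python3 -m jog '[{"x":-6,"y":0,"z":12,"ax":0.1,"ay":-0.1,"az":0.1},{"x":-6,"y":0,"z":15,"ax":0.1,"ay":-0.1,"az":0.1},{"x":-5,"y":0,"z":15,"ax":0.1,"ay":-0.1,"az":0.1},{"x":-4,"y":0,"z":15,"ax":0,"ay":0,"az":0.1},{"x":-3,"y":0,"z":8,"ax":0,"ay":0,"az":0}]'
python3 -c "
from h import *
plan([.485,.325,.016],orient(0,16)*Ro.from_euler('y',11,degrees=True),3)"
```

```text
time_s: 23.8
position: [0.4909, 0.3272, 0.0545]
tcp_rot: [0.685, 0.722, 0.076, -0.066]
ft_force: [0.0, -0.7, -0.6]
gripper_width: 0.0321
t 23.8 TCP [0.4909 0.3272 0.0545] F,L 0.4024 0.4313 z [ 0.009  0.199 -0.98 ] w 0.0321 ft [ 0.  -0.7 -0.6] q [-0.16  0.64 -0.51  1.93  0.26  0.54 -0.73]
now-axes shift mm [-9.5 -6.7 37.3] turn deg [ 1.  -0.5  0.4]
0 [-3.2 -2.2 12.4] [ 0.35 -0.16  0.13]
1 [-3.1 -2.2 12.4] [ 0.35 -0.16  0.13]
2 [-3.1 -2.1 12.5] [ 0.35 -0.16  0.13]
```

```bash
python3 -m jog '[{"x":-3,"y":-2,"z":10,"ax":0.3,"ay":-0.1,"az":0.1},{"x":-3,"y":-2,"z":10,"ax":0.3,"ay":-0.1,"az":0.1},{"x":-2,"y":-2,"z":8,"ax":0.2,"ay":-0.1,"az":0.1},{"x":-1,"y":0,"z":5,"ax":0,"ay":0,"az":0}]'
python3 -c "
from h import *
plan([.485,.325,.013],orient(0,16)*Ro.from_euler('y',11,degrees=True),3)"
```

```text
time_s: 24.13
position: [0.486, 0.3248, 0.0181]
tcp_rot: [0.686, 0.721, 0.069, -0.068]
ft_force: [-0.8, -0.2, -1.0]
gripper_width: 0.0321
t 24.13 TCP [0.486  0.3248 0.0181] F,L 0.3983 0.4279 z [-0.004  0.193 -0.981] w 0.0321 ft [-0.8 -0.2 -1. ] q [-0.19  0.69 -0.48  1.94  0.28  0.49 -0.74]
now-axes shift mm [-0.8 -1.   5.1] turn deg [ 0.3 -0.1  0.1]
0 [-0.3 -0.3  1.7] [ 0.1  -0.04  0.04]
1 [-0.3 -0.3  1.7] [ 0.1  -0.04  0.04]
2 [-0.3 -0.3  1.7] [ 0.1  -0.04  0.04]
```

```bash
python3 -m jog '[{"x":0,"y":0,"z":2,"ax":0,"ay":0,"az":0},{"x":0,"y":0,"z":2,"ax":0,"ay":0,"az":0}]'
python3 -m jog '[{"x":0,"y":0,"z":1,"ax":0,"ay":0,"az":0}]'
```

```text
time_s: 24.3
position: [0.4856, 0.3257, 0.0131]
tcp_rot: [0.686, 0.721, 0.068, -0.068]
ft_force: [0.1, -0.0, -0.7]
gripper_width: 0.0326
time_s: 24.38
position: [0.4856, 0.3261, 0.012]
tcp_rot: [0.686, 0.721, 0.068, -0.068]
ft_force: [-0.1, -0.6, -0.7]
gripper_width: 0.0322
```

```bash
python3 -m jog '[{"x":0,"y":0,"z":0,"ax":0,"ay":0,"az":0},{"x":0,"y":0,"z":0,"ax":0,"ay":0,"az":0},{"x":0,"y":0,"z":0,"ax":0,"ay":0,"az":0},{"x":0,"y":0,"z":0,"ax":0,"ay":0,"az":0},{"x":0,"y":0,"z":-6,"ax":0,"ay":0,"az":0},{"x":0,"y":0,"z":-12,"ax":0,"ay":0,"az":0},{"x":0,"y":0,"z":-20,"ax":0,"ay":0,"az":0},{"x":0,"y":0,"z":-30,"ax":0,"ay":0,"az":0},{"x":0,"y":0,"z":-40,"ax":0,"ay":0,"az":0},{"x":0,"y":0,"z":-40,"ax":0,"ay":0,"az":0},{"x":0,"y":0,"z":-40,"ax":0,"ay":0,"az":0}]' -0.3
python3 -m jog '[{"x":-15,"y":-10,"z":-20,"ax":0,"ay":0,"az":0},{"x":-30,"y":-15,"z":-20,"ax":0,"ay":0,"az":0},{"x":-35,"y":-15,"z":-20,"ax":0,"ay":0,"az":0},{"x":-35,"y":-15,"z":0,"ax":0,"ay":0,"az":0},{"x":-35,"y":-15,"z":0,"ax":0,"ay":0,"az":0},{"x":-35,"y":-10,"z":0,"ax":0,"ay":0,"az":0},{"x":-35,"y":0,"z":0,"ax":0,"ay":0,"az":0},{"x":-35,"y":0,"z":0,"ax":0,"ay":0,"az":0},{"x":-30,"y":0,"z":0,"ax":0,"ay":0,"az":0},{"x":-20,"y":0,"z":0,"ax":0,"ay":0,"az":0},{"x":0,"y":0,"z":0,"ax":0,"ay":0,"az":0}]'
python3 -c "
from h import *
for n in('scene','top'): snap(n,'21')
a=load('scene21')['frame'];b=load('top21')['frame']
cv2.imwrite('pics/21b.png',cv2.resize(b[170:350,240:410,::-1],(600,600),interpolation=2))"
```

```text
time_s: 25.3
position: [0.4819, 0.288, 0.2016]
tcp_rot: [0.685, 0.722, 0.063, -0.071]
ft_force: [1.6, -0.5, 0.4]
gripper_width: 0.0554
time_s: 26.22
position: [0.4203, -0.0369, 0.2241]
tcp_rot: [0.683, 0.725, 0.075, -0.056]
ft_force: [0.6, 0.1, -0.5]
gripper_width: 0.0555
```

View pics/scene21.png

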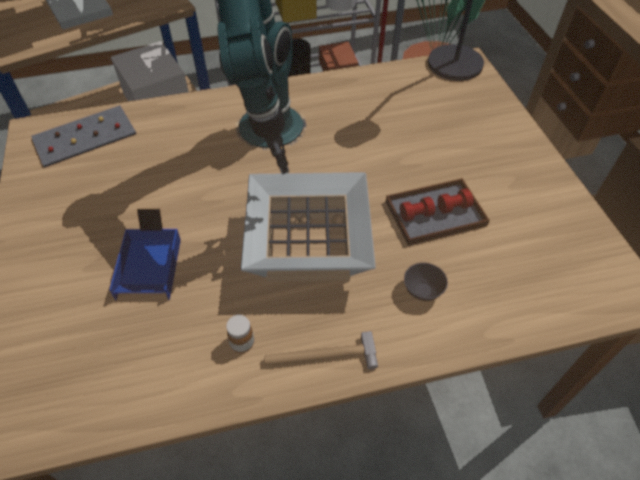

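View pics/top21.png

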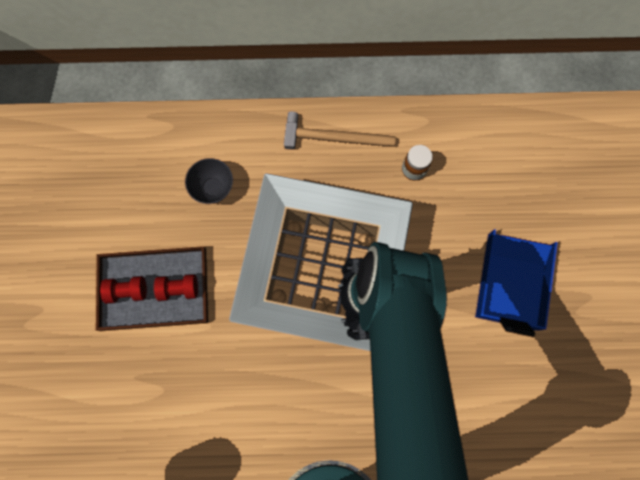

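Both spools lie in the dish, at (417,208) and (456,199) in the scene view, and the tray stands on the bench. I move the arm aside to count the balls in the box.

```bash
python3 -m jog '[{"x":-25,"y":0,"z":-15,"ax":0,"ay":0,"az":0},{"x":-35,"y":0,"z":-15,"ax":0,"ay":0,"az":0},{"x":-35,"y":0,"z":-15,"ax":0,"ay":0,"az":0},{"x":-35,"y":0,"z":-10,"ax":0,"ay":0,"az":0},{"x":-35,"y":0,"z":0,"ax":0,"ay":0,"az":0},{"x":-35,"y":0,"z":0,"ax":0,"ay":0,"az":0},{"x":-35,"y":0,"z":0,"ax":0,"ay":0,"az":0},{"x":-25,"y":0,"z":0,"ax":0,"ay":0,"az":0},{"x":-10,"y":0,"z":0,"ax":0,"ay":0,"az":0},{"x":0,"y":0,"z":0,"ax":0,"ay":0,"az":0}]'
python3 -c "
from h import *
for n in('scene','top'): snap(n,'22')
a=load('scene22')['frame'];b=load('top22')['frame']
def e(x): return cv2.convertScaleAbs(x,alpha=1.8,beta=0)
cv2.imwrite('pics/22.png',np.hstack([cv2.resize(e(b[195:335,255:395]),(400,400),interpolation=2),cv2.resize(e(a[175:275,255:365]),(400,400),interpolation=2)])[...,::-1])"
```

```text
time_s: 27.15
position: [0.4486, -0.3008, 0.2384]
tcp_rot: [0.668, 0.738, 0.078, -0.052]
ft_force: [-0.6, 0.4, 0.7]
gripper_width: 0.0557
```

View pics/22.png

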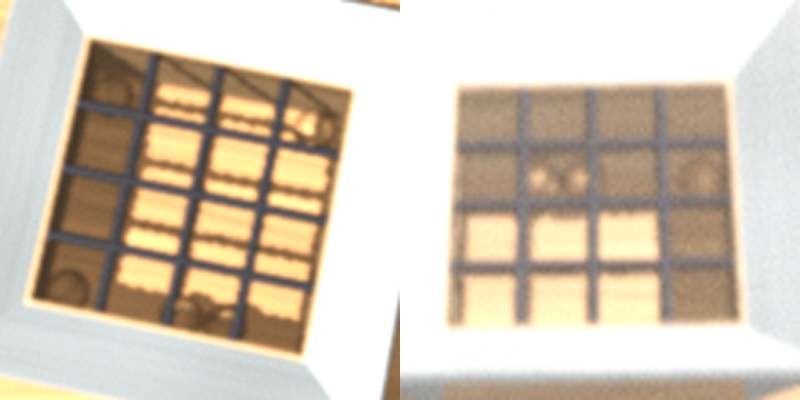

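In the left panel (top view) balls show at (115,90), (320,125), (70,288) and around (205,305), which might be two. Depth will settle the count.

```bash
python3 -c "
from h import *
ims=[]
for n in('top22','scene22'):
    d=load(n); P=cloud(d); F=P@f-.508; L=P@l-.1207
    m=(P[...,2]>.02)&(P[...,2]<.06)&(abs(F)<.097)&(abs(L)<.097)
    k,lab,st,ce=cv2.connectedComponentsWithStats(m.astype(np.uint8))
    for i in range(1,k):
        if st[i,4]>=6: s=lab==i; print(n,st[i,4],'px',ce[i].round(),'F,L mean',F[s].mean().round(3),L[s].mean().round(3),'ranges',np.ptp(F[s]).round(3),np.ptp(L[s]).round(3),'zmax',P[s][:,2].max().round(3))
d=load('top22')
x=d['frame'][285:325,300:360]; cv2.imwrite('pics/23.png',cv2.resize(cv2.convertScaleAbs(x,alpha=2.2),(780,520),interpolation=2)[...,::-1])
d=load('scene22'); q=cloud(d); hsv=cv2.cvtColor(d['frame'],cv2.COLOR_RGB2HSV); m=cv2.inRange(hsv,(105,120,30),(130,255,255))>0; q=q[m]; q=q[~np.isnan(q[:,0])&(abs(q[:,1]+.4)<.17)]
Fq=q@f;Lq=q@l;k=(abs(Lq+.295)<.05)&(Fq>.51)&(Fq<.60)
A_=np.c_[Fq[k],Lq[k],np.ones(k.sum())]; print('tray floor',np.linalg.lstsq(A_,q[k,2],rcond=None)[0][:2].round(4),q[k,2].mean().round(4))
for n in('top0','top22'):
    P=cloud(load(n))
    for nm,b in(('bowl',(150,210,175,245)),('jar',(140,185,398,440))):
        s=P[b[0]:b[1],b[2]:b[3]].reshape(-1,3); s=s[s[:,2]>.03]; print(n,nm,s.mean(0).round(3))
d=load('top22'); m=reds(d,(230,340,85,220)); k,lab,st,ce=cv2.connectedComponentsWithStats(m)
for i in range(1,k):
    if st[i,4]>60: print('spool',ray(d,*ce[i],.04).round(3),'rel dish centre .488,.381')
"
```

```text
top22 123 px [295. 227.] F,L mean 0.078 0.081 ranges 0.025 0.03 zmax 0.043
top22 155 px [365. 240.] F,L mean 0.082 -0.079 ranges 0.027 0.032 zmax 0.044
top22 167 px [279. 296.] F,L mean -0.081 0.081 ranges 0.03 0.031 zmax 0.041
top22 213 px [326. 306.] F,L mean -0.081 -0.025 ranges 0.027 0.044 zmax 0.043
top22 8 px [311. 305.] F,L mean -0.084 0.008 ranges 0.013 0.002 zmax 0.032
top22 11 px [340. 310.] F,L mean -0.083 -0.057 ranges 0.016 0.003 zmax 0.033
scene22 81 px [294. 220.] F,L mean -0.077 -0.039 ranges 0.029 0.023 zmax 0.041
scene22 53 px [303. 219.] F,L mean -0.077 -0.014 ranges 0.026 0.014 zmax 0.042
scene22 94 px [337. 219.] F,L mean -0.076 0.081 ranges 0.027 0.031 zmax 0.041
scene22 12 px [310. 219.] F,L mean -0.08 0.005 ranges 0.014 0.005 zmax 0.037
tray floor [-0.0025 -0.0017] 0.0039
top0 bowl [0.738 0.261 0.044]
top0 jar [ 0.752 -0.216  0.073]
top22 bowl [0.738 0.261 0.044]
top22 jar [ 0.752 -0.216  0.073]
spool [0.485 0.326 0.04 ] rel dish centre .488,.381
spool [0.483 0.443 0.04 ] rel dish centre .488,.381
```

View pics/23.png

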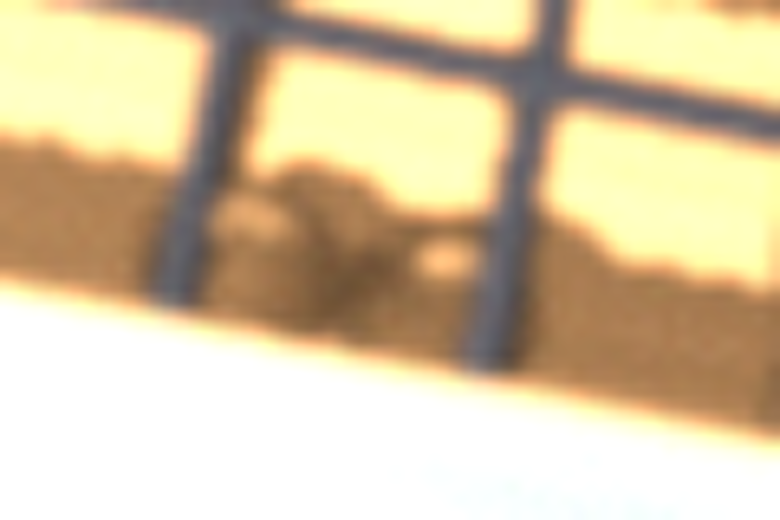

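Five balls lie on the box floor. The double cluster spans 67 mm, which is two 34 mm balls touching, each with its top about 40 mm up. Everything else is in place, so I hand in.

```bash
python3 -c "
from cell import *
s=read_state(); print(s['time_s'],s['position'],s['ft_force'],abs(s['joint_vel']).max())
print(close_job())"
```

```text
27.25 [ 0.44868999 -0.29823435  0.23887736] [0.55045834 0.56723236 0.13969437] 0.019454354812335605
the job is handed in; nothing more can be done
None
```

I tipped the tray gently over the near half of the screen, and all five balls dropped through while both spools stayed on the grate. I put the tray back on the bench next to where it started and moved both spools into the dish. The job was handed in at 27.3 s of the 72 s allowed; no verdict was reported.

Last checks:
- **Spools:** they lie in the dish at about (0.485, 0.326) and (0.483, 0.443), well inside its walls around its centre at (0.488, 0.381).
- **Balls:** the depth images show three single balls and one 67 mm cluster, which I read as two balls touching. All have their tops about 40 mm above the bench, so they are under the grate.
- **Tray:** its floor measured 3.9 mm up with a slope under 0.003 rad, so it stands level.
- **Bowl and jar:** both are unmoved to the millimetre.
- **Arm:** it was clear of everything, with contact force near zero.

**Not as planned:**
- Joint 6 touched its lower limit while gripping the tray, so I eased the tool's tilt by about 1°.
- The wrist force briefly read about 22 N upward as the first spool touched the felt.
- Some small sideways corrections did not register the first time and had to be repeated.

No check failed or disagreed at the end.

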